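# Clip a plane iron into the grinding fixture

### The arm

A 6-joint arm with a two-finger parallel gripper is mounted at the origin on a cart in front of the work surface, level with it; the furniture and walls round the work are solid. World frame = base frame: x ahead of the robot, y to its left, z up, the work surface at z = 0. Lengths are in m, angles in rad, forces in N, time in s.
With the tool pointing down it reaches from about 0.35 to 1 m from the base axis. Payload 7.1 kg.
Tool frame: the origin (TCP) lies between the finger pads; the fingertips stand 8 mm ahead of it and the grasp point (between the pads) lies 11 mm behind it; z points along the fingers, x is the direction in which the jaws open and shut, and the axes are right-handed (so a half turn about z gives the same grasp; the last joint's range is limited). The gripper opens to 85 mm and grips with 20 to 120 N. Pads are 22 mm wide; open, the fingers measure 114 mm over their backs; the gripper's body (76 mm by 85 mm) begins 54 mm behind the grasp point. The pads swing forward as they close: fully open they stand 13 mm farther back than shut.
Start: joints at [-1.131, 0.423, 1.63, -0, 1.089, -0.019], TCP at [0.277, -0.56, 0.239] pointing down, gripper open.
Joint ranges: [-3, 3], [-0.9, 2.11], [0.09, 2.58], [-1.31, 4.45], [0.11, 2.69], [-2.54, 2.54]. Speed limits (rad/s): [2.39, 2.39, 3.01, 3.14, 3.14, 3.14].

### API

Orientations are given as a unit quaternion [x, y, z, w].
In Python, from bench import * gives the robot as it stands.
- The arm moves only by the shell command python3 -m handwheel 'ROWS' [FORCE]. ROWS is JSON, a list of rows, each an object with "dr": the turn, a rotation vector about the tool's x, y, z as a fraction of full scale, a list of three; "offset": the shift along the tool's x, y, z as a fraction of full scale, a list of three; "grip": the opening, from -1 (shut) to 1 (fully open), so that 0 is half open. A call has 1 to 8 rows; each row is the pose to reach, as a shift and turn from the pose measured when the call began, along the tool's axes at that moment; what a row does not reach only later rows make up. Full scale, the value 1, is 0.5 m for a shift and 120 degrees for a turn. A row lasts 1/10 s, in which the tool goes at most 50 mm and 8.59 degrees, less where a joint would pass 70% of its speed; a pose out of reach is approached as far as the arm can. A call with a number of a shift or a turn outside -1 to 1 is refused whole. A call with a gripper value outside its range is refused whole. The fingers move at their own pace and stop on an object; FORCE is the grip in N (left out, the last holds). Time passes only in rows, so rows that repeat a pose let the fingers close. It gives the time, the measured TCP pose, the force and the opening at its end, in the units of the state.
- get_obs(): the state, without advancing time (a new reading comes with each control period).
- grab_frame(name): name is "scene" or "top" or "wrist"; returns a dict with "color" (400x640x3 uint8, blue, green, red), "K" (3x3 intrinsics, pixels), "world_from_camera" (4x4, takes a point from camera to world coordinates); the wrist camera has in their place "mount" (4x4, takes a point from camera to tool coordinates, whose origin is the TCP and whose axes are the tool frame's). Camera axes: x right, y down, z forward; pixel columns grow to the right and rows downward; lengths in m; the calibration is good to about 2 mm. The wrist camera is an equidistant fisheye: a pixel r from the principal point sees the ray r / f radians off the axis. A picture is of the moment at which its call begins: read the wrist's pose just before it. There is no depth.
- finish_job(): hands the job in, once; it reports no verdict.
The state is a dict: "time": time; "joint_pos": joint angles; "qd": joint speeds; "effort": joint torques, N m; "position": TCP position; "orientation": TCP orientation; "wrist_force": force on the tool from outside, world axes, zero at the start; "torque": the same for the moment, N m; "grip_width": finger opening in m.
Only numpy, scipy, OpenCV 4.12 (cv2) and the standard library are available. Lean on these libraries where they do the work, as an engineer would, in place of code of your own. Each camera call takes 0.05 s, during which the arm holds its last target. There are 200 camera calls.

### The job

Get the loose plane iron ready for regrinding: swing the fixture's spring clip up by its black knob until it stays open, then slide the iron, square end first, along the bed under the clip, past the side plunger, and press it gently but firmly home against the end stop, without shoving the stop out of its setting. Then ease the clip down by its knob, never letting it snap down, so that it holds the iron flat, straight along the rail and still home against the stop; leave the oilstone, wrench, tool bit and hex key where they lie.

Things in the scene. Friction and masses are not known exactly. Their poses are not given: they have to be found in the camera images.
- fixture: Grey cast fixture, fixed down, 154 x 88 mm. Origin: underside, on the guide's centre line, z up; +x runs in from the open mouth to the stop. Flat bed, top at z = 14 mm, x = -60 to 58; before it a ramp falls to z = 9 at x = -70. Fixed datum rail: inner face y = +20. Other rail: inner face y = -22.5. Both x = -48 to 44, tops at z = 24, flaring out in front to x = -62.
- plunger (a point): Axis of the round upright nose (radius 8 mm) of a spring plunger in the -y rail, at fixture x = -6. The nose stands 4 mm out of the rail (to y = -18.5) and yields sideways: 3 N at first, plus 1 N per mm. It pushes the iron over against the datum rail; passing it takes a push of up to about 12 N, and the iron then drags with some 5 to 15 N. Its brass barrel juts out to y = -50.
- clip_hinge (a point): Middle of the clip's hinge pin: fixture x = 66, y = 0, z = 42 mm; the pin lies along the fixture's y. Axes as the fixture's. Its two cheeks stand 13 to 19 mm either side of the centre line, x = 58 to 76, up to z = 50; the clip's two coil springs run outside them, 20 to 27 mm off the line, from x = 36 to an anchor block at x = 77 to 89.
- stop: Adjustable end stop, dark steel block 20 x 20 x 11 mm, with its screw 17 mm tall, on the bed between the rails. Origin: middle of its front face at bed height; axes as the fixture's. The face is set anywhere from x = 22 to 38 mm in the fixture. The screw holds it by friction only: a push of more than about 15 N shifts it and spoils the setting.
- clip (a joint): Angle of the clip about its pin, rad: 0 down (toe 1 mm above the empty bed), 0.066 down on the iron, 1.1 fully open (limit). The spring is over-centre, 1 N m per rad away from 0.6: below 0.6 it drives the clip down (toe about 7 N, knob about 8 N at the bottom), above 0.6 it drives it open, where it stays by itself.
- clip_knob (a point): Centre of the black ball knob, 20 mm across, on a 7 mm stem on the clip. At clip angle 0 it is 64 mm in front (fixture -x) of the pin and 26 mm above it; it swings about the pin, up and back, as the angle grows (at 1.1: 6 mm in front, 69 mm above). The clip's strip is 14 mm wide, so fingers can straddle ball and strip along the fixture's y.
- clip_toe: Roller toe of the clip that bears on the iron: a dark steel roller 9 mm across and 14 mm long along y, free to turn. Origin: middle of its axis; at clip angle 0 it is 74 mm in front of the pin and 22.5 mm below it.
- blade: Plane iron: bright flat steel blade 140 x 40 x 6 mm, about 0.24 kg, lying loose on the stand, bevel up. Origin: middle of its underside, z up. +x points to the square heel, 70 mm away (a 10 mm hole lies near it), -x to the bevel, which is 57 to 70 mm away. Home in the fixture its axes match the fixture's, with y = 0.
- blade_heel (a point): Middle of the lower edge of the iron's square heel; axes as the iron's.
- oilstone: Two-layer oilstone 45 x 125 x 24 mm, bystander. Origin: middle of its underside.
- wrench: Small open-ended wrench 28 x 155 x 7 mm, bystander. Origin: middle of its underside.
- tool_bit: Square lathe tool bit 10 x 85 x 10 mm, bystander. Origin: middle of its underside.
- hex_key: Black L-shaped hex key 39 x 114 x 10 mm, bystander. Origin: middle of its underside.

How it is judged:
On the way, in this order (a step that is already met when the one before it is completed fails the run):
1. the spring clip is swung up past its centre, to more than 0.95 rad (value of joint clip above 0.95 rad), for 0.2 s.
2. with the clip still open, the iron lies along the bed beneath it and is pressed against the end stop with more than 6 N (value of joint clip above 0.9 rad and contact force between blade and stop above 6 N and x of blade_heel in the frame of stop between -0.0015 and 0.0015 m), for 0.2 s.
3. the clip is down on the iron (value of joint clip below 0.12 rad and contact force between clip_toe and blade above 2 N), for 0.2 s.
At the end, for the whole second after the job is handed in: The clip is down (under 0.12 rad), its toe bearing on the iron with over 2 N; the heel is within 1.5 mm of the stop face; the iron lies flat on the bed (tilt under 0.03 rad), at rest, within 2 mm of the line against the datum rail and parallel to it within 0.035 rad (all of step 3 and x of blade_heel in the frame of stop between -0.0015 and 0.0015 m and z of blade_heel in the frame of fixture between 0.0125 and 0.0157 m and y of blade in the frame of fixture between -0.002 and 0.002 m and angle between the x axis of blade and the x axis of fixture, either way round below 0.035 rad and angle between blade's own z axis and vertical below 0.03 rad and linear speed of blade below 0.01 m/s); the robot touches nothing.
It fails at once if the stop is shifted more than 0.6 mm from its setting (distance of stop from where it was at the start of the episode above 0.0006 m).
It fails at once if the clip snaps down, turning towards closed faster than 7 rad/s (velocity of joint clip below -7 rad/s).
It fails at once if the clip is forced onto the iron with more than 30 N (contact force between clip_toe and blade above 30 N).
It fails at once if a bystander is moved more than 20 mm (distance of any of oilstone, wrench, tool_bit, hex_key from where it was at the start of the episode above 0.02 m).
It also fails if it takes over 72 s, if anything falls off the work surface, if the arm or the gripper's body presses on something with over 40 N, if the wrist force passes 120 N, or if a joint passes its speed limit or range.

## Working session

There is one attempt and no reset: what is moved stays moved. The work goes in short steps, Python scripts to look and compute and a shell command to move; the robot and the scene stay as the last step left them, time stands still between calls to the robot, and variables do not carry over. Pictures are saved under pics/ and viewed, about 8 in all and at most 12, crops included, and the job is handed in when it is done.

```bash
mkdir -p pics; ls; python3 - <<'E'
from bench import *
import cv2,pickle
o=get_obs();print(o)
d={}
for n in("scene","top"):
    f=grab_frame(n);d[n]=f;cv2.imwrite(f"pics/{n}0.png",f["color"]);print(n,f["K"].round(1).tolist(),f["world_from_camera"].round(4).tolist())
f=grab_frame("wrist");print({k:v for k,v in f.items() if k!="color"});d["wrist"]=f
cv2.imwrite("pics/wrist0.png",f["color"])
pickle.dump((o,d),open("f0.pkl","wb"))
E
```

```text
pics
{'time': 0.0, 'joint_pos': array([-1.13099596e+00,  4.23819182e-01,  1.63069543e+00, -7.27063163e-06,
        1.08860276e+00, -1.89813148e-02]), 'qd': array([ 0.00162524,  0.00048406,  0.00162644,  0.00108841,  0.00088688,
       -0.00118116]), 'effort': array([ 2.00996117e-03, -5.57370365e+01, -2.81739092e+01,  8.65326251e-05,
        7.32034430e-03,  1.71385585e-05]), 'position': array([ 0.27658847, -0.55986924,  0.23855707]), 'orientation': array([ 8.49369851e-01, -5.27797569e-01, -6.41519764e-04, -4.11887207e-04]), 'wrist_force': array([-0.50578546,  0.67290633, -0.13150588]), 'torque': array([-0.04009147,  0.04413754,  0.0302017 ]), 'grip_width': 0.08550358998185056}
scene [[513.3, 0.0, 312.6], [0.0, 513.3, 210.1], [0.0, 0.0, 1.0]] [[-0.908, -0.308, 0.284, 0.2257], [-0.4186, 0.6943, -0.5854, 0.5164], [-0.0168, -0.6505, -0.7594, 0.8432], [0.0, 0.0, 0.0, 1.0]]
top [[362.3, 0.0, 327.3], [0.0, 362.3, 199.3], [0.0, 0.0, 1.0]] [[-0.0196, -0.9929, 0.1177, 0.4085], [-0.9997, 0.0179, -0.016, -0.0596], [0.0138, -0.1179, -0.9929, 0.9359], [0.0, 0.0, 0.0, 1.0]]
{'K': array([[309.70691629,   0.        , 318.68783094],
       [  0.        , 309.70691629, 198.31425686],
       [  0.        ,   0.        ,   1.        ]]), 'mount': array([[ 9.99999899e-01, -5.37926365e-05, -4.47314480e-04,
        -3.06051901e-04],
       [ 1.97605893e-04,  9.44620968e-01,  3.28163356e-01,
        -8.43073231e-02],
       [ 4.04889865e-04, -3.28163411e-01,  9.44620882e-01,
        -1.34781061e-01],
       [ 0.00000000e+00,  0.00000000e+00,  0.00000000e+00,
         1.00000000e+00]])}
```

View pics/scene0.png

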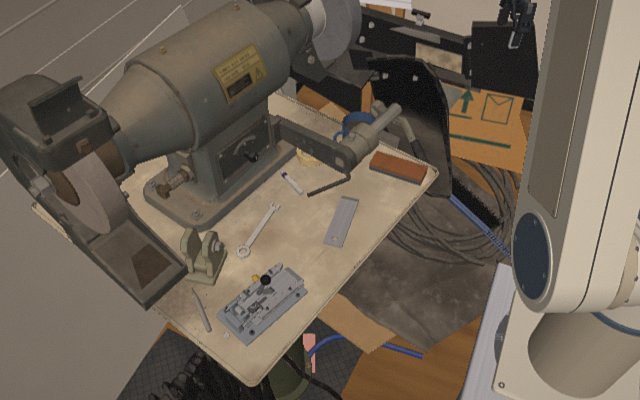

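View pics/top0.png

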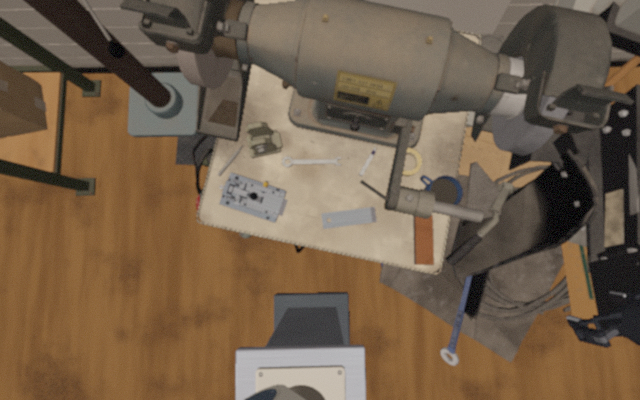

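The scene view shows the fixture at about (262,302) with its black knob at (265,280), and the iron at (341,221). In the top view the fixture is at about (253,197) and the iron at (348,217). I'll enlarge both views.

```bash
python3 - <<'E'
import cv2,pickle,numpy as np
o,d=pickle.load(open("f0.pkl","rb"))
a=cv2.resize(d["top"]["color"][165:235,212:382],None,fx=4.6,fy=4.6,interpolation=cv2.INTER_CUBIC)
b=cv2.resize(d["scene"]["color"][190:345,210:365],None,fx=1.7,fy=1.7,interpolation=cv2.INTER_CUBIC)
b1=d["scene"]["color"][255:345,212:312]; b1=cv2.resize(b1,(400,270*400//300),interpolation=cv2.INTER_CUBIC)
b2=d["scene"]["color"][190:250,315:365]; b2=cv2.resize(b2,(250,300),interpolation=cv2.INTER_CUBIC)
c=np.zeros((590,790,3),np.uint8)
a=a[:322,:782];c[:a.shape[0],:a.shape[1]]=a
b1=cv2.resize(b1,(298,268));c[322:590,:298]=b1
b2=cv2.resize(b2,(223,268));c[322:590,300:523]=b2
cv2.imwrite("pics/crop0.png",c)
E
```

```text
(no output)
```

View pics/crop0.png

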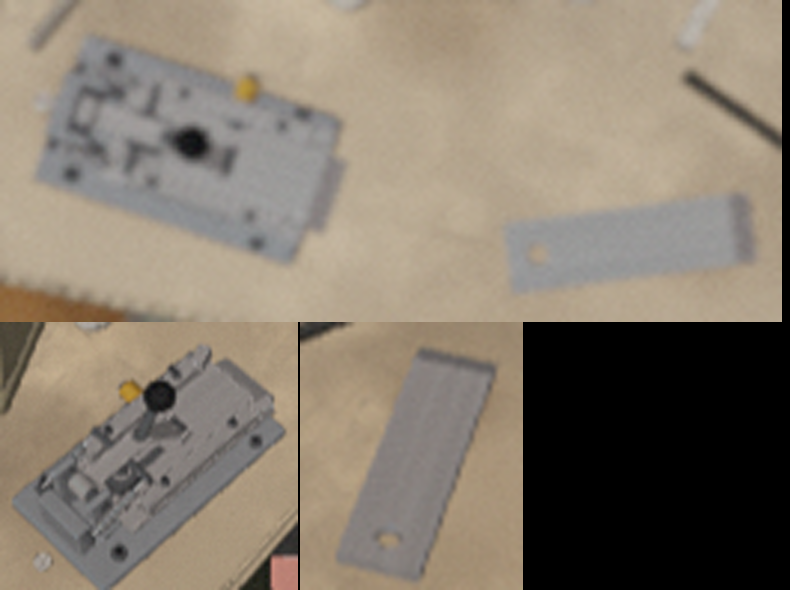

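The crop shows the fixture's corners at about (88,35), (38,180), (290,262) and (342,118), with the mouth and ramp on the right and the plunger at the top. The iron's corners are (507,224), (513,291), (753,260) and (744,195), with its hole at the left end, so the heel already faces the fixture. Next I'll cast rays to get positions.

```bash
cat > h.py <<'E'
import numpy as np, cv2
from scipy.spatial.transform import Rotation as R
def ray(f,uv,pose=None):
    K=f["K"];u,v=uv
    if "mount" in f:
        p=np.array([u-K[0,2],v-K[1,2]]);r=np.hypot(*p);t=r/K[0,0]
        d=np.array([*(p/max(r,1e-9)*np.sin(t)),np.cos(t)])
        T=np.eye(4);T[:3,:3]=R.from_quat(pose[1]).as_matrix();T[:3,3]=pose[0];T=T@f["mount"]
    else:
        d=np.array([(u-K[0,2])/K[0,0],(v-K[1,2])/K[1,1],1]);T=f["world_from_camera"]
    return T[:3,3],T[:3,:3]@d
def onz(f,uv,z,pose=None):
    o,d=ray(f,uv,pose);return o+d*(z-o[2])/d[2]
def proj(f,P,pose=None):
    if "mount" in f:
        T=np.eye(4);T[:3,:3]=R.from_quat(pose[1]).as_matrix();T[:3,3]=pose[0];T=T@f["mount"]
    else: T=f["world_from_camera"]
    c=T[:3,:3].T@(np.asarray(P)-T[:3,3])
    if "mount" in f:
        r=np.hypot(c[0],c[1]);t=np.arctan2(r,c[2]);q=c[:2]/r*t*f["K"][0,0]
    else:q=c[:2]/c[2]*f["K"][0,0]
    return q+f["K"][:2,2]
def tri(rays):
    A=np.zeros((3,3));b=np.zeros(3)
    for o,d in rays:
        d=d/np.linalg.norm(d);M=np.eye(3)-np.outer(d,d);A+=M;b+=M@o
    return np.linalg.solve(A,b)
def move(obs,target,Rt=None):
    "offset and dr fractions for target TCP position / matrix"
    M=R.from_quat(obs["orientation"])
    off=M.inv().apply(np.asarray(target)-obs["position"])/0.5
    dr=np.zeros(3) if Rt is None else (M.inv()*R.from_matrix(Rt)).as_rotvec()/np.radians(120)
    return off.round(4).tolist(),dr.round(4).tolist()
E
python3 - <<'E'
from h import *;import pickle
o,d=pickle.load(open("f0.pkl","rb"))
t=d["top"];s=d["scene"]
cr=lambda p:(p[0]/4.6+212-.4,p[1]/4.6+165-.4)
print("fix",[onz(t,cr(p),.009)[:2].round(4).tolist() for p in((88,35),(38,180),(290,262),(342,118))])
print("iron",[onz(t,cr(p),.006)[:2].round(4).tolist() for p in((507,224),(513,291),(753,260),(744,195))])
sc=lambda p,x0,y0,k:(p[0]/k+x0-.3,p[1]/k+y0-.3)
kn=tri([ray(t,cr((191,143))),ray(s,sc((159,396-322),212,255,2.98))]);print("knob",kn)
for z in(.006,):print("ironS",[onz(s,sc(p,315,190,4.465),z)[:2].round(4).tolist() for p in((38,237),(115,258),(197,45),(117,28))])
print("fixS",[onz(s,sc(p,212,255,2.98),.008)[:2].round(4).tolist() for p in((13,178),(104,267),(285,110))])
E
```

```text
fix [[0.5936, 0.1742], [0.5119, 0.201], [0.4636, 0.061], [0.5438, 0.0317]]
iron [[0.4828, -0.0597], [0.4453, -0.0624], [0.46, -0.1968], [0.4966, -0.1931]]
knob [0.52280463 0.10402709 0.07297357]
ironS [[0.4823, -0.0583], [0.4456, -0.0617], [0.4589, -0.197], [0.499, -0.1915]]
fixS [[0.5943, 0.1727], [0.514, 0.201], [0.4623, 0.0603]]
```

```bash
cat >> h.py <<'E'
def down(yaw):
    "tool pointing down, tool x at world yaw (deg)"
    c,s=np.cos(np.radians(yaw)),np.sin(np.radians(yaw))
    x=np.array([c,s,0]);z=np.array([0,0,-1.]);return np.stack([x,np.cross(z,x),z],1)
E
python3 - <<'E'
from h import *;import pickle
o,d=pickle.load(open("f0.pkl","rb"))
print(move(o,(.36,-.2,.26),down(-40)))
o2=dict(position=np.array([.36,-.2,.26]),orientation=R.from_matrix(down(-40)).as_quat())
print(move(o2,(.49,.08,.22),down(-19.2)))
E
```

```text
([-0.5715, -0.4683, -0.042], [-0.0002, 0.0007, -0.1976])
([-0.1608, -0.5961, 0.08], [0.0, 0.0, -0.1733])
```

```bash
python3 -m handwheel '[{"dr":[0,0,-0.2],"offset":[-0.57,-0.47,-0.042],"grip":0},{"dr":[0,0,-0.2],"offset":[-0.57,-0.47,-0.042],"grip":0},{"dr":[0,0,-0.2],"offset":[-0.57,-0.47,-0.042],"grip":0},{"dr":[0,0,-0.2],"offset":[-0.57,-0.47,-0.042],"grip":0},{"dr":[0,0,-0.2],"offset":[-0.57,-0.47,-0.042],"grip":0},{"dr":[0,0,-0.2],"offset":[-0.57,-0.47,-0.042],"grip":0},{"dr":[0,0,-0.2],"offset":[-0.57,-0.47,-0.042],"grip":0},{"dr":[0,0,-0.2],"offset":[-0.57,-0.47,-0.042],"grip":0}]' 20
python3 -c "
from bench import *;from h import *
print(move(get_obs(),(.49,.08,.22),down(-19.2)))"
```

```text
time: 0.95
position: [0.3609, -0.1971, 0.2601]
orientation: [0.941, -0.339, -0.001, -0.001]
wrist_force: [-0.4, 0.2, -0.2]
grip_width: 0.043
([-0.154, -0.5915, 0.0811], [-0.0006, 0.0008, -0.1699])
```

```bash
python3 -m handwheel '[{"dr":[0,0,-0.17],"offset":[-0.154,-0.59,0.08],"grip":0},{"dr":[0,0,-0.17],"offset":[-0.154,-0.59,0.08],"grip":0},{"dr":[0,0,-0.17],"offset":[-0.154,-0.59,0.08],"grip":0},{"dr":[0,0,-0.17],"offset":[-0.154,-0.59,0.08],"grip":0},{"dr":[0,0,-0.17],"offset":[-0.154,-0.59,0.08],"grip":0},{"dr":[0,0,-0.17],"offset":[-0.154,-0.59,0.08],"grip":0},{"dr":[0,0,-0.17],"offset":[-0.154,-0.59,0.08],"grip":0},{"dr":[0,0,-0.17],"offset":[-0.154,-0.59,0.08],"grip":0}]'
python3 - <<'E'
from bench import *;from h import *;import pickle
o=get_obs();f=grab_frame("wrist");pickle.dump((o,f),open("f1.pkl","wb"))
print(o["position"],o["joint_pos"].round(2))
p=(o["position"],o["orientation"]);print(proj(f,(.523,.104,.068),p))
c=f["color"];cv2.imwrite("pics/w1.png",c)
E
```

```text
time: 1.75
position: [0.4896, 0.0808, 0.22]
orientation: [0.986, -0.165, -0.001, -0.001]
wrist_force: [1.0, -1.4, 0.5]
grip_width: 0.0425
[0.48958214 0.08078633 0.21999453] [0.14 0.26 1.93 0.   0.96 0.47]
[345.29345098 150.5042205 ]
```

View pics/w1.png

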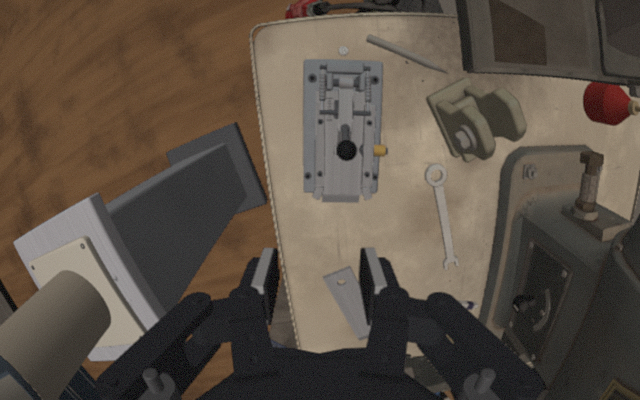

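The wrist view shows the fixture upright, with its knob at (346,150) against a predicted (345,150.5). The plunger is at (380,150), the mouth at (340,200), and the iron with its hole at (341,282). I'll refine the knob and the fixture's yaw next.

```bash
python3 - <<'E'
from h import *;import pickle
o,f=pickle.load(open("f1.pkl","rb"));p=(o["position"],o["orientation"])
_,d=pickle.load(open("f0.pkl","rb"))
def blob(c,x0,x1,y0,y1,th=45):
    m=(c[y0:y1,x0:x1].max(2)<th).astype(np.uint8);n,l,s,ce=cv2.connectedComponentsWithStats(m)
    k=1+np.argmax(s[1:,4]);return ce[k]+[x0,y0],s[k,4]
a=blob(f["color"],330,362,135,165);b=blob(d["scene"]["color"],255,275,270,292);t=blob(d["top"]["color"],245,262,188,204)
print(a,b,t)
rs=[ray(f,a[0],p),ray(d["scene"],b[0]),ray(d["top"],t[0])]
print(tri(rs),tri(rs[:2]),tri(rs[::2]))
g=cv2.cvtColor(f["color"],cv2.COLOR_BGR2HSV)
m=((g[...,1]<60)&(g[...,2]>60)&(g[...,2]<200)).astype(np.uint8)[50:215,290:395]
n,l,s,ce=cv2.connectedComponentsWithStats(m);k=1+np.argmax(s[1:,4]);print(s[k])
L=[];Rr=[]
for y in range(70,188,4):
    xs=np.where(l[y-50]==k)[0]
    if len(xs):L.append(onz(f,(xs[0]+290-.5,y),.009,p)[:2]);Rr.append(onz(f,(xs[-1]+290.5,y),.009,p)[:2])
for e in(L,Rr):
    v=cv2.fitLine(np.array(e,np.float32),cv2.DIST_HUBER,0,.001,.001).ravel();a=np.degrees(np.arctan2(v[1],v[0]))
    K=tri(rs[:2])[:2];dd=K-v[2:];nn=np.array([-v[1],v[0]]);print("yaw",a%180,"dist knob",dd@nn)
for uv in((340,200.5),(323,200.5),(359,200.5)):print(onz(f,uv,.009,p))
E
```

```text
(array([346.09183673, 149.71088435]), np.int32(294)) (array([265.2987013 , 279.48051948]), np.int32(77)) (array([253.45833333, 195.95833333]), np.int32(24))
[0.52304677 0.10392919 0.0714318 ] [0.52311209 0.10471877 0.07319602] [0.5234663  0.10431051 0.06632513]
[    0     0   105   165 14643]
yaw 70.016914 dist knob -0.05797078695658949
yaw 80.121185 dist knob 0.05842415171318556
[0.50007888 0.03716137 0.009     ]
[0.48100291 0.04371708 0.009     ]
[0.52156645 0.02976993 0.009     ]
```

```bash
cat >> h.py <<'E'
YAW=71.0
FX=np.array([np.cos(np.radians(YAW)),np.sin(np.radians(YAW)),0]);FY=np.array([-FX[1],FX[0],0]);O=np.array([.5228,.1024,0])
def fw(x,y,z): return O+FX*x/1000+FY*y/1000+np.array([0,0,z/1000])
def wf(P):
    d=np.asarray(P)-O;return np.array([d@FX,d@FY,d[2]])*1000
E
python3 -c "
from bench import *;from h import *
o=get_obs();print(move(o,fw(2,0,110),down(-19)),move(o,fw(2,0,58),down(-19)))"
```

```text
([0.0495, -0.0692, 0.2202], [-0.0003, 0.0012, -0.0007]) ([0.0498, -0.0691, 0.3242], [-0.0003, 0.0012, -0.0007])
```

```bash
python3 -m handwheel '[{"dr":[0,0.001,0],"offset":[0.05,-0.069,0.18],"grip":0},{"dr":[0,0.001,0],"offset":[0.05,-0.069,0.22],"grip":0},{"dr":[0,0.001,0],"offset":[0.05,-0.069,0.22],"grip":0},{"dr":[0,0.001,0],"offset":[0.05,-0.069,0.26],"grip":0},{"dr":[0,0.001,0],"offset":[0.05,-0.069,0.29],"grip":0},{"dr":[0,0.001,0],"offset":[0.05,-0.069,0.32],"grip":0},{"dr":[0,0.001,0],"offset":[0.05,-0.069,0.322],"grip":0}]'
python3 - <<'E'
from bench import *;from h import *
o=get_obs();print(wf(o["position"]))
f=grab_frame("wrist");cv2.imwrite("pics/w2.png",cv2.resize(f["color"][100:330,190:450],None,fx=2,fy=2))
E
```

```text
time: 2.5
position: [0.5222, 0.1026, 0.0578]
orientation: [0.986, -0.167, -0.002, 0.0]
wrist_force: [-0.8, 0.2, 0.2]
grip_width: 0.0428
[7.23957671e-03 6.56837792e-01 5.77960559e+01]
```

View pics/w2.png

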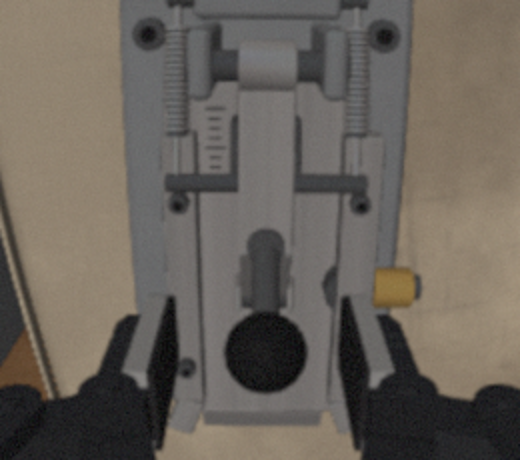

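The close view shows the knob centred between the fingers at (265,352) in the crop. The strip, springs and brass plunger are clear of them. I'll close on the knob and compute the arc.

```bash
python3 -m handwheel '[{"dr":[0,0,0],"offset":[0,0,0],"grip":-1},{"dr":[0,0,0],"offset":[0,0,0],"grip":-1},{"dr":[0,0,0],"offset":[0,0,0],"grip":-1},{"dr":[0,0,0],"offset":[0,0,0],"grip":-1}]' 40
python3 -c "
import numpy as np
for a in(.15,.3,.45,.6,.75,.9,1.0,1.08):
  c,s=np.cos(a),np.sin(a); x=-64*c+26*s; z=26*c+64*s
  print(a,round(-(x+64)/500,4),round(-(z-26)/500,4))"
```

```text
time: 2.95
position: [0.5239, 0.1024, 0.0596]
orientation: [0.986, -0.166, 0.0, -0.0]
wrist_force: [1.6, -5.3, -0.4]
grip_width: 0.0174
0.15 -0.0092 -0.0185
0.3 -0.0211 -0.0355
0.45 -0.0354 -0.0505
0.6 -0.0517 -0.0632
0.75 -0.0698 -0.0733
0.9 -0.0892 -0.0806
1.0 -0.1026 -0.0838
1.08 -0.1135 -0.0854
```

```bash
python3 -m handwheel '[{"dr":[0,0,0],"offset":[0,-0.005,-0.009],"grip":-1},{"dr":[0,0,0],"offset":[0,-0.009,-0.0185],"grip":-1},{"dr":[0,0,0],"offset":[0,-0.009,-0.0185],"grip":-1}]'
python3 - <<'E'
from bench import *;from h import *
o=get_obs();print(wf(o["position"]))
f=grab_frame("wrist");cv2.imwrite("pics/w3.png",cv2.resize(f["color"][100:330,190:450],None,fx=2,fy=2))
E
```

```text
time: 3.25
position: [0.5255, 0.1067, 0.0694]
orientation: [0.986, -0.166, 0.001, 0.0]
wrist_force: [1.7, -2.7, -8.4]
grip_width: 0.0172
[ 4.93271539 -1.11330719 69.40174896]
```

View pics/w3.png

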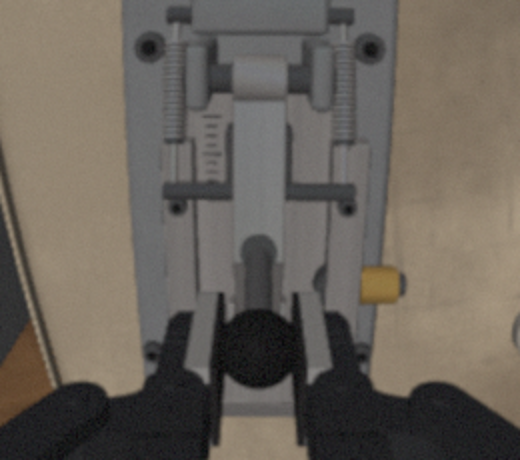

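The ball is held between the pads, and the clip is lifting with about 8 N on the wrist, as expected. I'll continue along the arc.

```bash
python3 -m handwheel '[{"dr":[0,0,0],"offset":[0,-0.012,-0.017],"grip":-1},{"dr":[0,0,0],"offset":[0,-0.026,-0.032],"grip":-1},{"dr":[0,0,0],"offset":[0,-0.0425,-0.0447],"grip":-1},{"dr":[0,0,0],"offset":[0,-0.06,-0.055],"grip":-1},{"dr":[0,0,0],"offset":[0,-0.08,-0.062],"grip":-1},{"dr":[0,0,0],"offset":[0,-0.0934,-0.0653],"grip":-1},{"dr":[0,0,0],"offset":[0,-0.104,-0.067],"grip":-1},{"dr":[0,0,0],"offset":[0,-0.104,-0.067],"grip":-1}]'
python3 - <<'E'
from bench import *;from h import *
o=get_obs();print(wf(o["position"]))
f=grab_frame("wrist");cv2.imwrite("pics/w4.png",cv2.resize(f["color"][60:330,170:470],None,fx=2,fy=2))
E
```

```text
time: 4.1
position: [0.5434, 0.1572, 0.1032]
orientation: [0.986, -0.166, 0.002, -0.001]
wrist_force: [2.2, 2.7, 4.1]
grip_width: 0.0172
[ 58.49521486  -1.63753675 103.21241147]
```

View pics/w4.png

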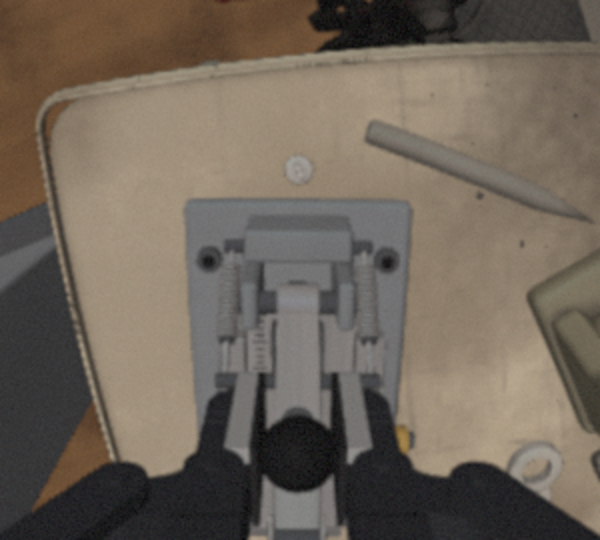

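The clip stands open at about 1.05 rad and the spring now pulls it further open. I'll release, rise, and back off to view the stop and the iron.

```bash
python3 -m handwheel '[{"dr":[0,0,0],"offset":[0,0,0],"grip":0},{"dr":[0,0,0],"offset":[0,0,0],"grip":0},{"dr":[0,0,0],"offset":[0,0,0],"grip":0},{"dr":[0,0,0],"offset":[0,0,-0.1],"grip":0.2},{"dr":[0,0,0],"offset":[0,0.05,-0.18],"grip":0.4},{"dr":[0,0,0],"offset":[0,0.2,-0.2],"grip":0.4},{"dr":[0,0,0],"offset":[0,0.3,-0.2],"grip":0.4},{"dr":[0,0,0],"offset":[0,0.38,-0.2],"grip":0.4}]'
python3 -m handwheel '[{"dr":[0,0,0],"offset":[0,0.05,0.03],"grip":0.4},{"dr":[0,0,0],"offset":[0,0.05,0.03],"grip":0.4},{"dr":[0,0,0],"offset":[0,0.05,0.03],"grip":0.4}]'
python3 - <<'E'
from bench import *;from h import *;import pickle
o=get_obs();print(wf(o["position"]),o["grip_width"]);f=grab_frame("wrist");pickle.dump((o,f),open("f5.pkl","wb"))
p=(o["position"],o["orientation"])
for x in(22,30,38):print(x,proj(f,fw(x,0,14),p).round(1))
print(proj(f,fw(12,0,98),p))
c=np.zeros((600,800,3),np.uint8);a=cv2.resize(f["color"][0:110,255:390],None,fx=5,fy=5,interpolation=cv2.INTER_CUBIC)[:,:675]
c[:400,:675]=a[:400]
i=cv2.resize(f["color"][190:400,200:460],None,fx=.95,fy=.95);c[400:600,:247]=i[:200]
cv2.imwrite("pics/w5.png",c)
E
```

```text
time: 4.95
position: [0.4849, -0.0098, 0.203]
orientation: [0.986, -0.165, 0.002, -0.0]
wrist_force: [0.8, -0.8, -0.2]
grip_width: 0.0597
time: 5.25
position: [0.4764, -0.034, 0.1878]
orientation: [0.986, -0.166, 0.001, -0.0]
wrist_force: [0.1, 0.4, 0.3]
grip_width: 0.0597
[-144.06414772   -0.49451975  187.8071767 ] 0.05965175940757617
22 [317.9  15.3]
30 [317.9   7.8]
38 [317.8   0.5]
[ 3.17824435e+02 -2.67159899e-01]
```

View pics/w5.png

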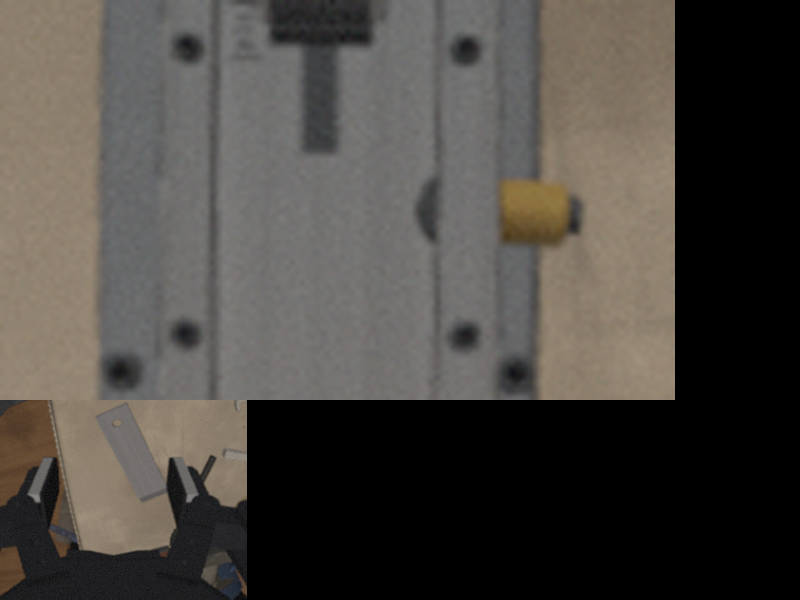

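The crop shows the stop's front edge at about row 9, so its face is near x = 28.7. The datum rail edge is at column 297, the other rail at 342, and the plunger at row 42. The iron is in full view. I'll now measure the iron and check the fixture frame.

```bash
python3 - <<'E'
from h import *;import pickle
o,f=pickle.load(open("f5.pkl","rb"));p=(o["position"],o["orientation"])
for q in((-6,-18.5,20),(-6,20,14),(-6,20,24),(-6,-22.5,14),(-6,-22.5,24),(-40,20,14),(-40,20,24),(-40,-22.5,24)):print(q,proj(f,fw(*q),p).round(1))
pr=lambda a,b:(255+a/5-.4,b/5-.4)
for a,b in((209,20),(214,300),(217,399),(434,130),(437,300),(439,399)):print(wf(onz(f,pr(a,b),.024,p)).round(1),wf(onz(f,pr(a,b),.014,p)).round(1))
g=cv2.cvtColor(f["color"],cv2.COLOR_BGR2HSV)[188:300,295:382]
print(g[45,35],g[100,20])
m=(g[...,1]<45).astype(np.uint8);m=cv2.morphologyEx(m,cv2.MORPH_OPEN,np.ones((3,3)))
n,l,s,ce=cv2.connectedComponentsWithStats(m)
k=1+np.argmin(np.hypot(*(ce[1:]-[40,55]).T));print(s[k],ce[k])
cs,_=cv2.findContours((l==k).astype(np.uint8),cv2.RETR_EXTERNAL,cv2.CHAIN_APPROX_NONE)
P=np.array([onz(f,(x+295,y+188),.006,p)[:2] for x,y in cs[0][:,0]],np.float32)
r=cv2.minAreaRect(P*1000);print(r,cv2.boxPoints(r).round(1).tolist())
E
```

```text
(-6, -18.5, 20) [337.4  41.1]
(-6, 20, 14) [297.4  42.3]
(-6, 20, 24) [296.7  40.6]
(-6, -22.5, 14) [341.1  42.2]
(-6, -22.5, 24) [341.9  40.5]
(-40, 20, 14) [297.6  75.9]
(-40, 20, 24) [296.9  75.2]
(-40, -22.5, 24) [341.9  75.1]
[31.9 20.3 24. ] [35.  20.9 14. ]
[-24.8  19.4  24. ] [-23.6  20.   14. ]
[-44.  19.  24.] [-43.5  19.6  14. ]
[  9.  -22.1  24. ] [ 11.3 -22.8  14. ]
[-24.9 -22.5  24. ] [-23.7 -23.3  14. ]
[-44.1 -22.9  24. ] [-43.6 -23.7  14. ]
[  6  11 116] [ 19  56 146]
[   6    5   77  104 3574] [44.1354225  57.13318411]
((472.56048583984375, -126.33323669433594), (42.975833892822266, 138.3680419921875), 6.933917999267578) [[442.8999938964844, -60.20000076293945], [459.6000061035156, -197.60000610351562], [502.20001220703125, -192.39999389648438], [485.5, -55.099998474121094]]
```

```bash
python3 - <<'E'
from h import *;import pickle
o,f=pickle.load(open("f5.pkl","rb"));p=(o["position"],o["orientation"])
g=cv2.GaussianBlur(cv2.cvtColor(f["color"],cv2.COLOR_BGR2GRAY),(1,5),0).astype(float)
def sub(row,a,b,dark=True):
    x=np.arange(a,b);w=g[row,a:b]
    if dark: w=np.clip(np.median(w)-w,0,None)
    else: w=abs(np.gradient(w))
    k=w.argmax();s=slice(max(0,k-2),k+3);return (x[s]*w[s]).sum()/w[s].sum()
for nm,a,b,dark,z in(("railL",293,302,1,.024),("railR",338,347,1,.024),("plateL",270,280,0,.008),("plateR",357,367,0,.008)):
    P=np.array([wf(onz(f,(sub(r,a,b,dark),r),z,p))[:2] for r in range(14,78) if not 30<r<52 or nm!="plateR"])
    c=np.polyfit(P[:,0],P[:,1],1);res=P[:,1]-np.polyval(c,P[:,0]);P=P[abs(res)<1.0];c=np.polyfit(P[:,0],P[:,1],1)
    print(nm,c.round(4),len(P),"y at 0")
E
```

```text
railL [-8.0000e-03  1.9548e+01] 57 y at 0
railR [-7.10000e-03 -2.26847e+01] 46 y at 0
plateL [2.10000e-03 4.36652e+01] 64 y at 0
plateR [-1.08000e-02 -4.43828e+01] 43 y at 0
```

```bash
sed -i 's/^YAW=.*/YAW=70.65/; s/^def fw/O=O-FY*.0003\ndef fw/' h.py; python3 - <<'E'
from bench import *;from h import *;import pickle
_,d=pickle.load(open("f0.pkl","rb"))
for a,b in(((398,203),(347,160)),((412,200),(352,150)),((486,218),(398,106))):
    r=[ray(d["top"],a),ray(d["scene"],b)];P=tri(r);print(P.round(3),proj(d["top"],P).round(),proj(d["scene"],P).round())
o=get_obs();u=np.array([np.cos(np.radians(96.9)),np.sin(np.radians(96.9)),0]);G=np.array([.4725,-.1265,0])-.042*u
print(G,move(o,G+[0,0,.1],down(6.9)),move(o,G+[0,0,.02],down(6.9)))
E
```

```text
[ 0.503 -0.243  0.068] [397. 201.] [349. 160.]
[ 0.508 -0.279  0.065] [412. 199.] [353. 150.]
[ 0.461 -0.45   0.079] [486. 217.] [399. 106.]
[ 0.47754575 -0.16819581  0.        ] ([0.0887, 0.2547, 0.176], [-0.0004, -0.0017, -0.2166]) ([0.0881, 0.255, 0.336], [-0.0004, -0.0017, -0.2166])
```

```bash
python3 -m handwheel '[{"dr":[0,0,-0.2166],"offset":[0.088,0.247,0.08],"grip":0.2},{"dr":[0,0,-0.2166],"offset":[0.088,0.247,0.12],"grip":0.2},{"dr":[0,0,-0.2166],"offset":[0.088,0.247,0.16],"grip":0.2},{"dr":[0,0,-0.2166],"offset":[0.088,0.247,0.22],"grip":0.2},{"dr":[0,0,-0.2166],"offset":[0.088,0.247,0.28],"grip":0.2},{"dr":[0,0,-0.2166],"offset":[0.088,0.247,0.32],"grip":0.2},{"dr":[0,0,-0.2166],"offset":[0.088,0.247,0.33],"grip":0.2}]' 70
python3 - <<'E'
from bench import *;from h import *
o=get_obs();print(o["position"],o["wrist_force"].round(1))
f=grab_frame("wrist");cv2.imwrite("pics/w6.png",cv2.resize(f["color"][100:330,190:450],None,fx=2,fy=2))
E
```

```text
time: 6.0
position: [0.4783, -0.1632, 0.0209]
orientation: [0.998, 0.061, 0.0, -0.001]
wrist_force: [-0.1, -0.1, 0.0]
grip_width: 0.051
[ 0.47830163 -0.1631681   0.02091889] [-0.1 -0.1  0. ]
```

View pics/w6.png

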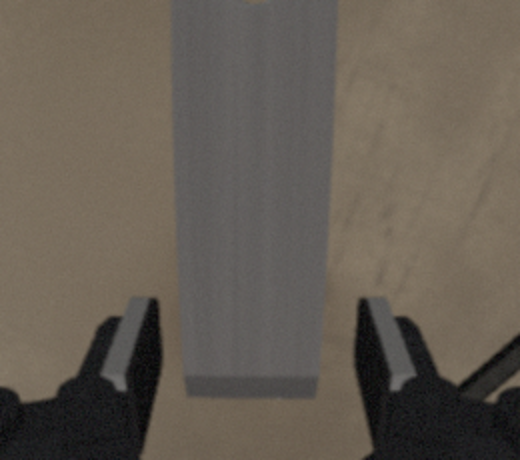

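The view shows the iron centred between the fingers and aligned. The bevel spans rows 375 to 397 of the crop, and I'll check that against the tool position.

```bash
python3 - <<'E'
from bench import *;from h import *;import pickle
o=get_obs();p=(o["position"],o["orientation"]);f=pickle.load(open("f5.pkl","rb"))[1]
M=R.from_quat(o["orientation"])
for uv,z in(((190+252/2,100+375/2),.006),((190+252/2,100+397/2),.0),((190+252/2,100),.006)):print((M.inv().apply(onz(f,uv,z,p)-p[0])*1000).round(1))
for r in (110,180,280):pass
print([ (M.inv().apply(onz(f,(190+x/2,100+y/2),.006,p)-p[0])*1000).round(1).tolist() for x,y in((172,10),(336,10),(182,300),(325,300))])
E
```

```text
[-2.1 23.1 15.4]
[-2.2 36.  21.4]
[ -1.8 -82.1  15.6]
[[-21.0, -80.0, 15.5], [18.4, -79.9, 15.6], [-21.4, -2.2, 15.4], [18.2, -2.2, 15.5]]
```

```bash
python3 -m handwheel '[{"dr":[0,0,0],"offset":[-0.003,0.009,0.008],"grip":0.1},{"dr":[0,0,0],"offset":[-0.003,0.009,0.014],"grip":0.1},{"dr":[0,0,0],"offset":[-0.003,0.009,0.018],"grip":0.1},{"dr":[0,0,0],"offset":[-0.003,0.009,0.02],"grip":0.1}]'
python3 -m handwheel '[{"dr":[0,0,0],"offset":[0,0,0.002],"grip":0.1},{"dr":[0,0,0],"offset":[0,0,0.002],"grip":0.1}]'
```

```text
time: 6.45
position: [0.4781, -0.168, 0.012]
orientation: [0.998, 0.061, 0.001, -0.0]
wrist_force: [0.3, -0.8, -0.5]
grip_width: 0.0471
time: 6.65
position: [0.4783, -0.1681, 0.0112]
orientation: [0.998, 0.061, 0.001, -0.0]
wrist_force: [-0.1, -0.7, 0.3]
grip_width: 0.047
```

```bash
python3 -m handwheel '[{"dr":[0,0,0],"offset":[0,0,0.0025],"grip":0.1},{"dr":[0,0,0],"offset":[0,0,0.0025],"grip":-0.3},{"dr":[0,0,0],"offset":[0,0,0.0025],"grip":-0.3},{"dr":[0,0,0],"offset":[0,0,0.0025],"grip":-0.3},{"dr":[0,0,0],"offset":[0,0,0.0025],"grip":-0.3}]' 80
```

```text
time: 7.15
position: [0.4783, -0.1681, 0.0107]
orientation: [0.998, 0.061, 0.001, -0.0]
wrist_force: [-2.3, 1.2, 10.1]
grip_width: 0.0354
```

```bash
python3 -m handwheel '[{"dr":[0,0,0],"offset":[0,0,-0.03],"grip":-0.3},{"dr":[0,0,0],"offset":[0,0,-0.06],"grip":-0.3},{"dr":[0,0,0],"offset":[0,0,-0.09],"grip":-0.3},{"dr":[0,0,0],"offset":[0,0,-0.09],"grip":-0.3}]'
python3 - <<'E'
from bench import *;from h import *;import pickle
o=get_obs();f=grab_frame("wrist");pickle.dump((o,f),open("f7.pkl","wb"))
cv2.imwrite("pics/w7.png",cv2.resize(f["color"][30:330,190:450],None,fx=2,fy=2))
# candidate: approach pose
print(move(o,fw(-170,0,60),down(YAW-90)))
E
```

```text
time: 7.55
position: [0.4791, -0.1685, 0.057]
orientation: [0.998, 0.061, 0.003, 0.0]
wrist_force: [0.0, -0.0, -2.4]
grip_width: 0.0352
([0.0024, -0.2222, -0.0062], [-0.0002, -0.0026, 0.2195])
```

View pics/w7.png

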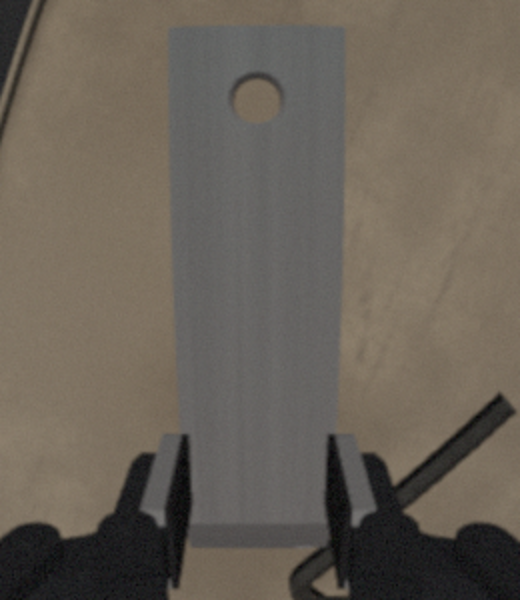

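The iron is lifted with the wrist carrying its 2.4 N. The heel edge is at crop row 28, columns 169 to 345. I'll check it for droop and its offset in the tool.

```bash
python3 - <<'E'
from bench import *;from h import *;import pickle
o,f=pickle.load(open("f7.pkl","rb"));p=([0,0,0],[0,0,0,1])
W=(345-169)/2
for z in(-4,0,4,8):
  for y in(-108.5,):
    a=proj(f,np.array([-20,y,z])/1000,p);b=proj(f,np.array([20,y,z])/1000,p);print(z,a.round(1),b.round(1),(b-a)[0].round(1))
print("obs",190+169/2,190+345/2,30+28/2,W)
# heel edge & bevel break if blade top in tool plane z=t : y positions
for t in(-2,2,5):
  q=lambda u,v:(lambda od:(od[0]+od[1]*(t/1000-od[0][2])/od[1][2])*1000)(ray(f,(190+u/2-.2,30+v/2-.2),p))
  print(t,[q(*c).round(1)[:2].tolist() for c in((169,28),(345,28),(182,430),(336,430),(190,523),(330,523))])
E
```

```text
-4 [271.4  40.6] [368.   40.7] 96.7
0 [272.8  42.1] [366.6  42.2] 93.8
4 [274.1  43.6] [365.2  43.6] 91.2
8 [275.3  45. ] [364.  45.] 88.7
obs 274.5 362.5 44.0 88.0
-2 [[-19.1, -107.4], [17.9, -107.3], [-18.8, -14.9], [18.5, -14.9], [-18.3, 13.1], [18.6, 13.1]]
2 [[-19.6, -108.1], [18.4, -108.0], [-19.4, -12.8], [19.1, -12.8], [-18.8, 16.0], [19.1, 16.0]]
5 [[-20.0, -108.6], [18.8, -108.5], [-19.8, -11.2], [19.5, -11.2], [-19.2, 18.2], [19.6, 18.3]]
```

```bash
python3 - <<'E'
from bench import *;from h import *
o=get_obs();print(wf(o["position"]));print(move(o,fw(-200,-1,60),down(YAW-90)),move(o,fw(-200,-1,29.5),down(YAW-90)))
E
```

```text
[-270.08793476  -47.69397295   56.12474456]
([-0.0215, -0.1671, -0.0079], [-0.0003, -0.0021, 0.2195]) ([-0.0217, -0.1671, 0.0531], [-0.0003, -0.0021, 0.2195])
```

```bash
python3 -m handwheel '[{"dr":[0,0,0.0716],"offset":[-0.007,-0.05,-0.008],"grip":-0.3},{"dr":[0,0,0.142],"offset":[-0.014,-0.1,-0.008],"grip":-0.3},{"dr":[0,-0.001,0.2],"offset":[-0.02,-0.15,-0.008],"grip":-0.3},{"dr":[0,-0.002,0.2195],"offset":[-0.0215,-0.167,-0.008],"grip":-0.3},{"dr":[0,-0.002,0.2195],"offset":[-0.0215,-0.167,0.02],"grip":-0.3},{"dr":[0,-0.002,0.2195],"offset":[-0.0215,-0.167,0.045],"grip":-0.3},{"dr":[0,-0.002,0.2195],"offset":[-0.0215,-0.167,0.053],"grip":-0.3},{"dr":[0,-0.002,0.2195],"offset":[-0.0215,-0.167,0.053],"grip":-0.3}]'
python3 - <<'E'
from bench import *;from h import *;import pickle
o=get_obs();print(wf(o["position"]));f=grab_frame("wrist");pickle.dump((o,f),open("f8.pkl","wb"));p=(o["position"],o["orientation"])
print(move(o,fw(-150,-1,29.5),down(YAW-90)),[proj(f,fw(*q),p).round(1).tolist() for q in((-48,20,24),(-48,-22.5,24),(-70,0,9),(-91.5,20,20),(-91.5,-20,20))])
cv2.imwrite("pics/w8.png",cv2.resize(f["color"][0:200,220:420],None,fx=3,fy=3,interpolation=cv2.INTER_CUBIC))
E
```

```text
time: 8.4
position: [0.4571, -0.0868, 0.0284]
orientation: [0.986, -0.168, -0.001, -0.0]
wrist_force: [-0.1, -0.4, -1.6]
grip_width: 0.0354
[-200.29070543   -0.36685391   28.38269075]
([0.0012, -0.1006, -0.0022], [-0.0002, 0.0012, -0.0002]) [[274.7, -43.7], [368.5, -43.5], [319.0, 5.7], [274.7, 44.1], [363.1, 44.0]]
```

View pics/w8.png

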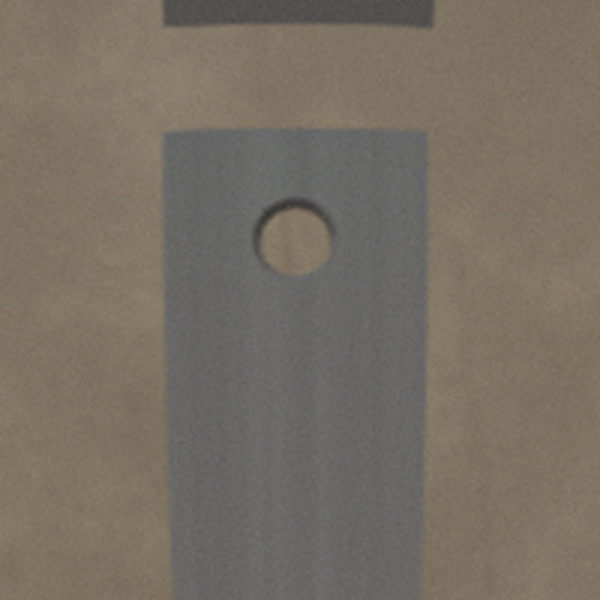

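The ramp lip spans columns 274 to 364 and the heel spans 274 to 363, so they are in line. I'll shift 1 mm away from the datum rail, raise 1.5 mm and slide in.

```bash
python3 -m handwheel '[{"dr":[0,0.001,0],"offset":[0.0024,-0.01,-0.004],"grip":-0.3},{"dr":[0,0.001,0],"offset":[0.0024,-0.03,-0.004],"grip":-0.3},{"dr":[0,0.001,0],"offset":[0.0024,-0.05,-0.004],"grip":-0.3},{"dr":[0,0.001,0],"offset":[0.0024,-0.065,-0.004],"grip":-0.3},{"dr":[0,0.001,0],"offset":[0.0024,-0.08,-0.004],"grip":-0.3}]'
python3 -m handwheel '[{"dr":[0,0,0],"offset":[0,-0.01,0],"grip":-0.3},{"dr":[0,0,0],"offset":[0,-0.02,0],"grip":-0.3},{"dr":[0,0,0],"offset":[0,-0.03,0],"grip":-0.3},{"dr":[0,0,0],"offset":[0,-0.04,0],"grip":-0.3}]'
python3 - <<'E'
from bench import *;from h import *;import pickle
o=get_obs();print(wf(o["position"]),(np.array([FX,FY,[0,0,1]])@o["wrist_force"]).round(1))
f=grab_frame("wrist");pickle.dump((o,f),open("f9.pkl","wb"))
E
```

```text
time: 8.95
position: [0.4722, -0.0486, 0.0311]
orientation: [0.986, -0.168, 0.0, -0.0]
wrist_force: [-1.3, 0.6, -2.1]
grip_width: 0.0351
time: 9.35
position: [0.4789, -0.0294, 0.0311]
orientation: [0.986, -0.168, 0.0, -0.0]
wrist_force: [-0.4, -0.2, -2.6]
grip_width: 0.0353
[-138.90006786   -1.9750991    31.09269877] [-0.3  0.3 -2.6]
```

```bash
python3 -m handwheel '[{"dr":[0,0,0],"offset":[-0.0014,-0.004,0.004],"grip":-0.3},{"dr":[0,0,0],"offset":[-0.0014,-0.008,0.008],"grip":-0.3},{"dr":[0,0,0],"offset":[-0.0014,-0.012,0.011],"grip":-0.3},{"dr":[0,0,0],"offset":[-0.0014,-0.012,0.011],"grip":-0.3}]' 60
python3 - <<'E'
from bench import *;from h import *
o=get_obs();print(wf(o["position"]),(np.array([FX,FY,[0,0,1]])@o["wrist_force"]).round(1))
E
```

```text
time: 9.8
position: [0.4806, -0.023, 0.0254]
orientation: [0.986, -0.168, 0.001, -0.0]
wrist_force: [-0.3, 0.4, -1.3]
grip_width: 0.0353
[-132.31063625   -1.40787838   25.38287111] [ 0.3  0.4 -1.3]
```

```bash
python3 -m handwheel '[{"dr":[0,0,0],"offset":[0,-0.008,0],"grip":-0.3},{"dr":[0,0,0],"offset":[0,-0.016,0],"grip":-0.3},{"dr":[0,0,0],"offset":[0,-0.024,0],"grip":-0.3},{"dr":[0,0,0],"offset":[0,-0.032,0],"grip":-0.3}]'
python3 -m handwheel '[{"dr":[0,0,0],"offset":[0,-0.008,0],"grip":-0.3},{"dr":[0,0,0],"offset":[0,-0.016,0],"grip":-0.3},{"dr":[0,0,0],"offset":[0,-0.024,0],"grip":-0.3},{"dr":[0,0,0],"offset":[0,-0.032,0],"grip":-0.3}]'
python3 - <<'E'
from bench import *;from h import *
o=get_obs();print(wf(o["position"]),(np.array([FX,FY,[0,0,1]])@o["wrist_force"]).round(1))
E
```

```text
time: 10.2
position: [0.4854, -0.0079, 0.0253]
orientation: [0.986, -0.168, 0.0, 0.0]
wrist_force: [-0.9, -6.3, -1.6]
grip_width: 0.0356
time: 10.6
position: [0.4906, 0.0071, 0.0253]
orientation: [0.986, -0.168, -0.0, 0.0]
wrist_force: [-1.8, -6.8, -2.0]
grip_width: 0.0356
[-100.63792374   -0.86919611   25.31685505] [-7.  -0.5 -2. ]
```

```bash
python3 -m handwheel '[{"dr":[0,0,0],"offset":[0,-0.008,0.001],"grip":-0.3},{"dr":[0,0,0],"offset":[0,-0.016,0.001],"grip":-0.3},{"dr":[0,0,0],"offset":[0,-0.022,0.001],"grip":-0.3},{"dr":[0,0,0],"offset":[0,-0.026,0.001],"grip":-0.3}]'
python3 - <<'E'
from bench import *;from h import *;import pickle
o=get_obs();print(wf(o["position"]),(np.array([FX,FY,[0,0,1]])@o["wrist_force"]).round(1))
f=grab_frame("wrist");p=(o["position"],o["orientation"])
pickle.dump((o,f),open("f10.pkl","wb"))
print([proj(f,fw(*q),p).round(1).tolist() for q in((28.7,0,25),(21,0,20),(10,0,90))])
a=cv2.resize(f["color"][0:130,270:370],(400,520),interpolation=cv2.INTER_CUBIC)
g=grab_frame("scene");pickle.dump(g,open("f10s.pkl","wb"))
b=cv2.resize(g["color"][255:345,212:312],(390,351),interpolation=cv2.INTER_CUBIC)
c=np.zeros((520,800,3),np.uint8);c[:,:400]=a;c[:351,405:795]=b;cv2.imwrite("pics/w10.png",c)
E
```

```text
time: 11.0
position: [0.4946, 0.0191, 0.0248]
orientation: [0.986, -0.168, -0.0, 0.001]
wrist_force: [-0.9, -6.2, 0.1]
grip_width: 0.0355
[-87.93337248  -0.73073999  24.83926941] [-6.1 -1.2  0.1]
[[318.4, 22.4], [318.4, 41.4], [317.6, 36.6]]
```

View pics/w10.png

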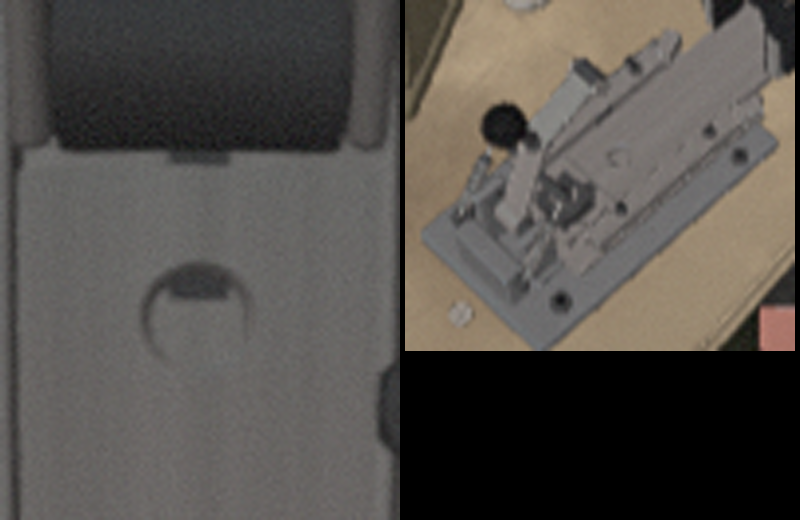

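The iron lies in the bed between the rails, still short of the stop, and the clip is open. That was my twelfth and last view, so from here I'll use forces and measured poses. I'll creep to the stop in small steps.

```bash
cat > s.py <<'E'
from bench import *;from h import *
o=get_obs();print(wf(o["position"]).round(2),(np.array([FX,FY,[0,0,1]])@o["wrist_force"]).round(1),round(o["grip_width"],4),o["time"])
E
python3 -m handwheel '[{"dr":[0,0,0],"offset":[0,-0.004,0],"grip":-0.3},{"dr":[0,0,0],"offset":[0,-0.008,0],"grip":-0.3}]'>/dev/null;python3 s.py
for i in 1 2;do python3 -m handwheel '[{"dr":[0,0,0],"offset":[0,-0.002,0],"grip":-0.3}]'>/dev/null;python3 s.py;done
```

```text
[-84.01  -0.7   24.86] [-6.6 -0.6  0.8] 0.0356 11.3
[-83.28  -0.63  24.87] [-6.6 -2.  -0.5] 0.036 11.4
[-82.67  -0.59  24.89] [-6.3 -2.  -1.4] 0.0355 11.5
```

```bash
for i in 1 2;do python3 -m handwheel '[{"dr":[0,0,0],"offset":[0,-0.0016,0],"grip":-0.3}]'>/dev/null;python3 s.py;done
```

```text
[-82.23  -0.56  24.88] [-6.6 -1.5 -0.8] 0.0353 11.6
[-81.82  -0.53  24.88] [-6.6 -2.3  0.2] 0.0354 11.7
```

```bash
python3 -m handwheel '[{"dr":[0,0,0],"offset":[0,-0.0014,0],"grip":-0.3}]'>/dev/null;python3 s.py
```

```text
[-81.51  -0.57  24.92] [-5.3 -0.7 -1.1] 0.0357 11.8
```

```bash
python3 -m handwheel '[{"dr":[0,0,0],"offset":[0,-0.0014,0],"grip":-0.3}]'>/dev/null;python3 s.py
```

```text
[-81.22  -0.56  24.93] [-6.9 -1.6 -1. ] 0.0354 11.9
```

```bash
python3 -m handwheel '[{"dr":[0,0,0],"offset":[0,-0.0015,0],"grip":-0.3}]'>/dev/null;python3 s.py;python3 -m handwheel '[{"dr":[0,0,0],"offset":[0,-0.0014,0],"grip":-0.3}]'>/dev/null;python3 s.py
```

```text
[-80.88  -0.54  24.92] [-6.2 -1.4 -1. ] 0.0351 12.0
[-80.6   -0.51  24.91] [-6.4 -2.1  0.4] 0.0355 12.1
```

```bash
python3 -m handwheel '[{"dr":[0,0,0],"offset":[0,-0.0014,0],"grip":-0.3}]'>/dev/null;python3 s.py
```

```text
[-80.45  -0.51  24.9 ] [-9.4 -2.4 -0.9] 0.0356 12.2
```

```bash
python3 -m handwheel '[{"dr":[0,0,0],"offset":[0,-0.0014,0],"grip":-0.3}]'>/dev/null;python3 s.py
```

```text
[-80.42  -0.53  24.9 ] [-8.7 -1.8 -0.7] 0.0352 12.3
```

```bash
python3 -m handwheel '[{"dr":[0,0,0],"offset":[0,-0.0014,0],"grip":-0.3}]'>/dev/null;python3 s.py
```

```text
[-80.44  -0.5   24.9 ] [-9.  -1.5  0.2] 0.0356 12.4
```

```bash
python3 -m handwheel '[{"dr":[0,0,0],"offset":[0,-0.0018,0],"grip":-0.3},{"dr":[0,0,0],"offset":[0,-0.0019,0],"grip":-0.3}]'>/dev/null;python3 s.py
```

```text
[-80.39  -0.52  24.9 ] [-10.9  -2.3   0.4] 0.0353 12.6
```

```bash
python3 -m handwheel '[{"dr":[0,0,0],"offset":[0,-0.002,0],"grip":-0.3},{"dr":[0,0,0],"offset":[0,-0.0022,0],"grip":-0.3}]'>/dev/null;python3 s.py
```

```text
[-80.35  -0.51  24.9 ] [-13.   -2.5   0.1] 0.0352 12.8
```

```bash
python3 -m handwheel '[{"dr":[0,0,0],"offset":[0,-0.0022,0],"grip":-0.3},{"dr":[0,0,0],"offset":[0,-0.0024,0],"grip":-0.3},{"dr":[0,0,0],"offset":[0,-0.0024,0],"grip":-0.3},{"dr":[0,0,0],"offset":[0,-0.0024,0],"grip":-0.3}]'>/dev/null;python3 s.py;python3 s.py
```

```text
[-80.35  -0.49  24.89] [-11.7  -3.2   1.4] 0.0356 13.2
[-80.35  -0.49  24.89] [-11.7  -3.2   1.4] 0.0356 13.2
```

```bash
python3 -m handwheel '[{"dr":[0,0,0],"offset":[0,-0.0026,0],"grip":-0.3},{"dr":[0,0,0],"offset":[0,-0.0028,0],"grip":-0.3},{"dr":[0,0,0],"offset":[0,-0.0028,0],"grip":-0.3}]'>/dev/null;python3 s.py;python3 -m handwheel '[{"dr":[0,0,0],"offset":[0,-0.003,0],"grip":-0.3},{"dr":[0,0,0],"offset":[0,-0.003,0],"grip":-0.3},{"dr":[0,0,0],"offset":[0,-0.003,0],"grip":-0.3}]'>/dev/null;python3 s.py
```

```text
[-80.31  -0.52  24.92] [-13.7  -3.    1. ] 0.0354 13.5
[-80.27  -0.51  24.91] [-13.5  -3.9   0.7] 0.0354 13.8
```

```bash
python3 -m handwheel '[{"dr":[0,0,0],"offset":[0,-0.0034,0],"grip":-0.3},{"dr":[0,0,0],"offset":[0,-0.0036,0],"grip":-0.3},{"dr":[0,0,0],"offset":[0,-0.0036,0],"grip":-0.3},{"dr":[0,0,0],"offset":[0,-0.0036,0],"grip":-0.3}]'>/dev/null;python3 s.py;python3 -m handwheel '[{"dr":[0,0,0],"offset":[0,-0.0036,0],"grip":-0.3},{"dr":[0,0,0],"offset":[0,-0.0036,0],"grip":-0.3}]'>/dev/null;python3 s.py
```

```text
[-80.21  -0.48  24.89] [-17.1  -4.3   1.1] 0.0353 14.2
[-80.2   -0.48  24.88] [-16.   -4.4   1.1] 0.0355 14.4
```

```bash
python3 -m handwheel '[{"dr":[0,0,0],"offset":[0,-0.0038,0],"grip":-0.3},{"dr":[0,0,0],"offset":[0,-0.004,0],"grip":-0.3},{"dr":[0,0,0],"offset":[0,-0.004,0],"grip":-0.3},{"dr":[0,0,0],"offset":[0,-0.004,0],"grip":-0.3}]'>/dev/null;python3 s.py
```

```text
[-80.15  -0.53  24.91] [-17.5  -3.5   0.6] 0.0355 14.8
```

```bash
python3 -m handwheel '[{"dr":[0,0,0],"offset":[0,-0.001,0],"grip":-0.3},{"dr":[0,0,0],"offset":[0,-0.0005,0],"grip":0},{"dr":[0,0,0],"offset":[0,0,0],"grip":0.15},{"dr":[0,0,0],"offset":[0,0,0],"grip":0.15},{"dr":[0,0,0],"offset":[0,0,0],"grip":0.15},{"dr":[0,0,0],"offset":[0,0,0],"grip":0.15}]' ;python3 s.py
python3 - <<'E'
from bench import *;from h import *
o=get_obs();print(move(o,fw(-80,0,195),down(YAW-90)),move(o,fw(60,0,195),down(YAW-90)),move(o,fw(60,0,125),down(YAW-90)))
E
```

```text
time: 15.4
position: [0.4971, 0.0267, 0.0249]
orientation: [0.986, -0.167, -0.005, 0.011]
wrist_force: [-0.4, 0.7, 0.2]
grip_width: 0.049
[-79.91  -0.49  24.92] [0.5 0.6 0.2] 0.049 15.4
([-0.0033, 0.0082, -0.34], [0.0113, 0.0032, 0.0006]) ([-0.003, -0.2717, -0.3467], [0.0113, 0.0032, 0.0006]) ([-0.002, -0.275, -0.2067], [0.0113, 0.0032, 0.0006])
```

```bash
python3 -m handwheel '[{"dr":[0,0,0],"offset":[0,0.002,-0.05],"grip":0.15},{"dr":[0.011,0.003,0],"offset":[-0.003,0.008,-0.15],"grip":0},{"dr":[0.011,0.003,0],"offset":[-0.003,0.008,-0.25],"grip":0},{"dr":[0.011,0.003,0],"offset":[-0.003,0.005,-0.34],"grip":0},{"dr":[0.011,0.003,0],"offset":[-0.003,-0.09,-0.345],"grip":0},{"dr":[0.011,0.003,0],"offset":[-0.003,-0.18,-0.347],"grip":0},{"dr":[0.011,0.003,0],"offset":[-0.003,-0.27,-0.347],"grip":0},{"dr":[0.011,0.003,0],"offset":[-0.003,-0.272,-0.347],"grip":0}]' 40
python3 - <<'E'
from bench import *;from h import *;import pickle
o=get_obs();print(wf(o["position"]));f=grab_frame("wrist");p=(o["position"],o["orientation"]);s=grab_frame("scene");t=grab_frame("top")
pickle.dump((o,f,s,t),open("f11.pkl","wb"))
q=proj(f,fw(60,0,111),p);print("knob pred",q);x0,y0=(q-22).astype(int)
def blob(c,q,r,th):
    x0,y0=(np.array(q)-r).astype(int);m=(c[y0:y0+2*r,x0:x0+2*r].max(2)<th).astype(np.uint8);n,l,st,ce=cv2.connectedComponentsWithStats(m)
    k=1+np.argmax(st[1:,4]);return ce[k]+[x0,y0],st[k]
a=blob(f["color"],q,25,45);b=blob(s["color"],proj(s,fw(60,0,111)),10,45)
print(a,b,proj(s,fw(60,0,111)))
print("knob",wf(tri([ray(f,a[0],p),ray(s,b[0])])))
for ang in(1.0,1.05,1.1):
    c,sn=np.cos(ang),np.sin(ang);P=fw(66-64*c+26*sn,0,42+26*c+64*sn);print(ang,proj(f,P,p).round(1),proj(s,P).round(1))
print(move(o,fw(60,0,125),down(YAW-90)),move(o,fw(59.5,0,102.4),down(YAW-90)))
E
```

```text
time: 16.2
position: [0.5447, 0.1635, 0.1956]
orientation: [0.986, -0.166, 0.001, -0.001]
wrist_force: [0.1, -0.0, -0.0]
grip_width: 0.0426
[ 6.48761159e+01 -1.77720384e-01  1.95649538e+02]
knob pred [318.99918092 215.01940236]
(array([319.58      , 214.39777778]), array([ 15,  13,  24,  24, 450], dtype=int32)) (array([237.19565217, 286.97826087]), array([ 6,  4, 12, 11, 92], dtype=int32)) [236.87768843 288.32118652]
knob [ 59.55785673  -0.61048534 111.98041817]
1.0 [319.  222.5] [240.  286.2]
1.05 [319.  218.7] [238.4 287.3]
1.1 [319.  214.8] [236.8 288.4]
([-0.0006, 0.01, 0.1413], [-0.001, -0.0007, 0.0023]) ([-0.0007, 0.0111, 0.1865], [-0.001, -0.0007, 0.0023])
```

```bash
python3 -m handwheel '[{"dr":[0,0,0.002],"offset":[0,0.01,0.07],"grip":0},{"dr":[0,0,0.002],"offset":[0,0.011,0.14],"grip":0},{"dr":[0,0,0.002],"offset":[0,0.011,0.175],"grip":0},{"dr":[0,0,0.002],"offset":[0,0.011,0.1865],"grip":0},{"dr":[0,0,0.002],"offset":[0,0.011,0.1865],"grip":-1},{"dr":[0,0,0.002],"offset":[0,0.011,0.1865],"grip":-1},{"dr":[0,0,0.002],"offset":[0,0.011,0.1865],"grip":-1},{"dr":[0,0,0.002],"offset":[0,0.011,0.1865],"grip":-1}]' 50;python3 s.py
python3 -c "
import numpy as np
f=lambda a:np.array([-64*np.cos(a)+26*np.sin(a),26*np.cos(a)+64*np.sin(a)])
for a in np.arange(1.0,0.0,-.1):print(round(a,2),(-(f(a)-f(1.1))/500).round(4), 'from .5',(-(f(a)-f(.5))/500).round(4))"
```

```text
time: 17.15
position: [0.5417, 0.1527, 0.1024]
orientation: [0.986, -0.169, 0.001, 0.001]
wrist_force: [5.6, -5.6, -8.5]
grip_width: 0.0168
[ 53.75  -0.81 102.38] [-3.4 -7.2 -8.5] 0.0168 17.15
1.0 [0.0137 0.0019] from .5 [-0.062  -0.0288]
0.9 [0.0271 0.0051] from .5 [-0.0486 -0.0256]
0.8 [0.0402 0.0096] from .5 [-0.0355 -0.021 ]
0.7 [0.0527 0.0154] from .5 [-0.023  -0.0152]
0.6 [0.0646 0.0225] from .5 [-0.0111 -0.0082]
0.5 [0.0757 0.0307] from .5 [-0. -0.]
0.4 [0.0859 0.0399] from .5 [0.0102 0.0093]
0.3 [0.0952 0.0502] from .5 [0.0195 0.0195]
0.2 [0.1034 0.0613] from .5 [0.0277 0.0306]
0.1 [0.1105 0.0731] from .5 [0.0348 0.0425]
```

```bash
python3 -m handwheel '[{"dr":[0,0,0],"offset":[0,0,0],"grip":-0.2},{"dr":[0,0,0],"offset":[0,0,0],"grip":-0.2},{"dr":[0,0,0],"offset":[0,0,0],"grip":-0.2}]' ;python3 s.py
python3 -c "
from bench import *;from h import *
o=get_obs();print(move(o,fw(60,-.8,102.4),down(YAW-90)))"
```

```text
time: 17.45
position: [0.5421, 0.1529, 0.1034]
orientation: [0.986, -0.169, 0.001, 0.0]
wrist_force: [-0.4, 0.3, -0.6]
grip_width: 0.0341
[ 54.07  -1.21 103.37] [ 0.1  0.5 -0.6] 0.0341 17.45
([-0.0009, -0.0119, 0.0019], [0.0001, -0.0013, -0.0011])
```

```bash
python3 -m handwheel '[{"dr":[0,0,0],"offset":[0,-0.012,0.002],"grip":-0.2},{"dr":[0,0,0],"offset":[0,-0.012,0.002],"grip":-0.2},{"dr":[0,0,0],"offset":[0,-0.012,0.002],"grip":-1},{"dr":[0,0,0],"offset":[0,-0.012,0.002],"grip":-1},{"dr":[0,0,0],"offset":[0,-0.012,0.002],"grip":-1},{"dr":[0,0,0],"offset":[0,-0.012,0.002],"grip":-1}]' 50;python3 s.py
```

```text
time: 18.05
position: [0.5442, 0.1588, 0.1026]
orientation: [0.986, -0.169, 0.001, 0.0]
wrist_force: [-1.8, 2.8, 4.9]
grip_width: 0.0169
[ 60.33  -1.14 102.6 ] [2.1 2.6 4.9] 0.0169 18.05
```

```bash
python3 -m handwheel '[{"dr":[0,0,0],"offset":[0,0.0137,0.002],"grip":-1},{"dr":[0,0,0],"offset":[0,0.027,0.005],"grip":-1},{"dr":[0,0,0],"offset":[0,0.04,0.0096],"grip":-1},{"dr":[0,0,0],"offset":[0,0.0527,0.0154],"grip":-1},{"dr":[0,0,0],"offset":[0,0.0646,0.0225],"grip":-1},{"dr":[0,0,0],"offset":[0,0.0757,0.0307],"grip":-1},{"dr":[0,0,0],"offset":[0,0.0757,0.0307],"grip":-1}]';python3 s.py
```

```text
time: 18.75
position: [0.5309, 0.1212, 0.0879]
orientation: [0.986, -0.169, 0.001, 0.001]
wrist_force: [-4.4, -5.4, 10.3]
grip_width: 0.0071
[20.46 -1.08 87.88] [-6.6  2.4 10.3] 0.0071 18.75
```

The grip width dropped to 7 mm, so the ball may have slipped. I'll locate the knob numerically.

```bash
python3 - <<'E'
from bench import *;from h import *;import pickle
o=get_obs();f=grab_frame("wrist");p=(o["position"],o["orientation"]);s=grab_frame("scene");t=grab_frame("top")
pickle.dump((o,f,s,t),open("f12.pkl","wb"))
def kn(a):
    c,sn=np.cos(a),np.sin(a);return fw(66-64*c+26*sn,0,42+26*c+64*sn)
def dark(c,q,r=5):
    x,y=np.round(q).astype(int);w=c[y-r:y+r+1,x-r:x+r+1].max(2);return (w<45).mean().round(2)
for a in np.arange(.1,1.11,.1):
    q=[proj(f,kn(a),p),proj(s,kn(a)),proj(t,kn(a))];print(round(a,1),q[0].round(),dark(f["color"],q[0],8),q[1].round(),dark(s["color"],q[1],3),q[2].round(),dark(t["color"],q[2],3))
m=(s["color"][250:320,200:310].max(2)<40).astype(np.uint8);n,l,st,ce=cv2.connectedComponentsWithStats(m)
for k in range(1,n):
    if st[k,4]>15:print("scene blob",ce[k].round(1)+[200,250],st[k])
m=(f["color"][100:330,270:370].max(2)<40).astype(np.uint8);n,l,st,ce=cv2.connectedComponentsWithStats(m)
for k in range(1,n):
    if st[k,4]>60:print("wrist blob",ce[k].round(1)+[270,100],st[k])
E
```

```text
0.1 [318. 279.] 0.35 [263. 280.] 0.76 [252. 195.] 0.0
0.2 [318. 279.] 0.35 [262. 279.] 0.92 [250. 194.] 0.0
0.3 [318. 279.] 0.35 [259. 279.] 0.96 [248. 193.] 0.0
0.4 [318. 277.] 0.46 [257. 279.] 0.76 [245. 192.] 0.0
0.5 [318. 274.] 0.62 [255. 280.] 0.43 [243. 191.] 0.0
0.6 [317. 268.] 0.93 [252. 280.] 0.43 [240. 190.] 0.0
0.7 [317. 261.] 1.0 [249. 281.] 0.86 [238. 189.] 0.0
0.8 [317. 252.] 1.0 [246. 283.] 0.9 [235. 188.] 0.0
0.9 [317. 241.] 1.0 [243. 284.] 0.45 [232. 187.] 0.0
1.0 [317. 228.] 0.34 [240. 286.] 0.06 [229. 186.] 0.0
1.1 [317. 213.] 0.0 [237. 288.] 0.0 [226. 185.] 0.0
scene blob [253.3 265.4] [ 32   0  42  37 678]
wrist blob [319.1 287.5] [   0  130  100  100 5038]
```

The knob is still at about 0.78 rad, past centre on the open side, and its ball has slipped out of the pads on the +x side. It's safe to release. I'll let it swing open, then regrip deeper and harder, with the ball nearer the front edge of the pads.

```bash
python3 -m handwheel '[{"dr":[0,0,0],"offset":[0,0,0],"grip":0},{"dr":[0,0,0],"offset":[0,0,0],"grip":0},{"dr":[0,0,0],"offset":[0,0,0],"grip":0},{"dr":[0,0,0],"offset":[0,0,-0.08],"grip":0},{"dr":[0,0,0],"offset":[0,0,-0.16],"grip":0},{"dr":[0,0,0],"offset":[0,-0.05,-0.16],"grip":0},{"dr":[0,0,0],"offset":[0,-0.088,-0.16],"grip":0},{"dr":[0,0,0],"offset":[0,-0.088,-0.16],"grip":0}]' 110
python3 -m handwheel '[{"dr":[0,0,0],"offset":[0,0,0],"grip":0},{"dr":[0,0,0],"offset":[0,0,0],"grip":0}]'>/dev/null
python3 s.py
cat > k.py <<'E'
from bench import *;from h import *;import pickle
def kn(a):
    c,sn=np.cos(a),np.sin(a);return fw(66-64*c+26*sn,0,42+26*c+64*sn)
def blob(c,q,r,th):
    x0,y0=(np.array(q)-r).astype(int);m=(c[y0:y0+2*r,x0:x0+2*r].max(2)<th).astype(np.uint8);n,l,st,ce=cv2.connectedComponentsWithStats(m)
    k=1+np.argmax(st[1:,4]);return ce[k]+[x0,y0],st[k]
E
python3 - <<'E'
from k import *
o=get_obs();f=grab_frame("wrist");p=(o["position"],o["orientation"]);s=grab_frame("scene")
pickle.dump((o,f,s),open("f13.pkl","wb"))
a=blob(f["color"],proj(f,kn(1.1),p),25,45);b=blob(s["color"],proj(s,kn(1.1)),10,45)
print(a,b,"knob",wf(tri([ray(f,a[0],p),ray(s,b[0])])))
print(move(o,fw(64,-.8,150),down(YAW-90)),move(o,fw(64,-.8,99),down(YAW-90)))
E
```

```text
time: 19.7
position: [0.5458, 0.1648, 0.1676]
orientation: [0.986, -0.168, 0.001, 0.001]
wrist_force: [0.0, 0.1, 0.1]
grip_width: 0.0426
[6.596e+01 1.500e-01 1.662e+02] [0.1 0.3 0.6] 0.0425 19.9
(array([320.51730104, 231.7716263 ]), array([ 13,  12,  28,  27, 578], dtype=int32)) (array([238.66346154, 285.45192308]), array([  6,   0,  14,  15, 104], dtype=int32)) knob [ 56.92629779  -1.22035163 110.1538906 ]
([0.0019, 0.0038, 0.0324], [0.002, 0.0001, 0.0004]) ([0.0019, 0.0034, 0.1344], [0.002, 0.0001, 0.0004])
```

```bash
python3 -m handwheel '[{"dr":[0.002,0,0],"offset":[0.002,0.005,0.06],"grip":0},{"dr":[0.002,0,0],"offset":[0.002,0.005,0.11],"grip":0},{"dr":[0.002,0,0],"offset":[0.002,0.005,0.134],"grip":0},{"dr":[0.002,0,0],"offset":[0.002,0.005,0.134],"grip":-0.3},{"dr":[0.002,0,0],"offset":[0.002,0.005,0.134],"grip":-1},{"dr":[0.002,0,0],"offset":[0.002,0.005,0.134],"grip":-1},{"dr":[0.002,0,0],"offset":[0.002,0.005,0.134],"grip":-1},{"dr":[0.002,0,0],"offset":[0.002,0.005,0.134],"grip":-1}]' 110;python3 s.py
```

```text
time: 20.8
position: [0.545, 0.1614, 0.1002]
orientation: [0.986, -0.168, 0.0, -0.0]
wrist_force: [-2.8, -1.6, -0.5]
grip_width: 0.015
[ 62.98  -1.12 100.17] [-2.5  2.1 -0.5] 0.015 20.8
```

```bash
python3 -m handwheel '[{"dr":[0,0,0],"offset":[0,0.007,0.001],"grip":-1},{"dr":[0,0,0],"offset":[0,0.0137,0.002],"grip":-1},{"dr":[0,0,0],"offset":[0,0.0137,0.002],"grip":-1}]'>/dev/null;python3 s.py
python3 - <<'E'
from k import *
o=get_obs();f=grab_frame("wrist");p=(o["position"],o["orientation"]);pickle.dump((o,f),open("f14.pkl","wb"))
M=R.from_quat(o["orientation"])
for a in(.9,1.,1.1):print(a,proj(f,kn(a),p).round(1))
c=f["color"];col=c[180:330,319].max(1);print("dark rows col319",[int(r)+180 for r in np.where(col<45)[0]][:3],(np.where(col<45)[0]+180)[-3:])
for r in(235,245,255,265,275,285):
    x=np.where(c[r,290:350].max(1)<45)[0]+290;print(r,x.min() if len(x) else None,x.max() if len(x) else None,len(x))
E
```

```text
[57.91 -1.2  99.62] [ 9.8  4.6 -5.3] 0.0147 21.1
0.9 [317.3 296.3]
1.0 [317.3 287.4]
1.1 [317.2 276.9]
dark rows col319 [265, 266, 267] [301 302 303]
235 None None 0
245 None None 0
255 301 336 6
265 300 337 14
275 299 338 40
285 299 339 41
```

Held this time: the ball centre is near row 285, about 1.02 rad, and the tool is pulled +x as expected. I'll carry on slowly.

```bash
python3 -m handwheel '[{"dr":[0,0,0],"offset":[0,0.007,0.0015],"grip":-1},{"dr":[0,0,0],"offset":[0,0.0134,0.0032],"grip":-1},{"dr":[0,0,0],"offset":[0,0.02,0.0053],"grip":-1},{"dr":[0,0,0],"offset":[0,0.0265,0.0077],"grip":-1},{"dr":[0,0,0],"offset":[0,0.0265,0.0077],"grip":-1}]'>/dev/null;python3 s.py
python3 - <<'E'
from k import *
o=get_obs();f=grab_frame("wrist");p=(o["position"],o["orientation"]);pickle.dump((o,f),open("f15.pkl","wb"))
for a in(.7,.8,.9,1.):print(a,proj(f,kn(a),p).round(1))
c=f["color"];col=c[150:330,319].max(1);print((np.where(col<45)[0]+150)[[0,1,2,-1]])
for r in range(235,300,8):
    x=np.where(c[r,290:350].max(1)<45)[0]+290;print(r,x.min() if len(x) else None,x.max() if len(x) else None,len(x))
E
```

```text
[45.16 -1.41 98.14] [-4.3  9.8 23. ] 0.0149 21.65
0.7 [316.9 292.1]
0.8 [316.9 285.4]
0.9 [316.8 277.1]
1.0 [316.8 267. ]
[250 251 252 290]
235 None None 0
243 None None 0
251 302 336 16
259 301 337 37
267 300 338 39
275 299 338 40
283 298 339 42
291 290 349 20
299 290 349 28
```

The radial force and creep point to the hard pinch resisting the ball's spin: 110 N clamps the ball's orientation. The fix is to turn the tool with the clip and grip lightly. I'll release, then plan a rigid turn about the pin starting 25° tilted.

```bash
python3 -m handwheel '[{"dr":[0,0,0],"offset":[0,-0.005,-0.006],"grip":0},{"dr":[0,0,0],"offset":[0,-0.005,-0.006],"grip":0},{"dr":[0,0,0],"offset":[0,-0.005,-0.006],"grip":0},{"dr":[0,0,0],"offset":[0,-0.01,-0.1],"grip":0},{"dr":[0,0,0],"offset":[0,-0.03,-0.14],"grip":0},{"dr":[0,0,0],"offset":[0,-0.03,-0.14],"grip":0},{"dr":[0,0,0],"offset":[0,-0.03,-0.14],"grip":0}]' 30
python3 s.py
cat > plan.py <<'E'
from k import *
PIN=fw(66,0,42);AX=-FY  # rotation about -FY by +d closes? checked below
def tilt(th): # tool z leaned towards -x by th deg
    B=down(YAW-90);return B@R.from_rotvec([-np.radians(th),0,0]).as_matrix()
def grasp(th,a=1.1,dep=9.,y=-.8):
    T=tilt(th);return kn(a)+FY*y/1000+T[:,2]*dep/1000,T
E
python3 - <<'E'
from plan import *
_,d=pickle.load(open("f0.pkl","rb"))
for a,b in(((240,138),(186,272)),((207,138),(150,306))):
    P=tri([ray(d["top"],a),ray(d["scene"],b)]);print("guard",P.round(3),wf(P).round(),proj(d["top"],P).round(),proj(d["scene"],P).round())
o=get_obs();P,T=grasp(25);print(T[:,2]@FX)
c=P+T@np.array([0,-84,-135])/1000;print("cam at",wf(c).round())
print(move(o,P-T[:,2]*.07,T),move(o,P,T))
r=R.from_rotvec(-FY*.1);print("check",wf(r.apply(kn(1.1)-PIN)+PIN).round(2),wf(kn(1.0)).round(2),wf(kn(1.2)).round(2))
E
```

```text
time: 22.4
position: [0.5441, 0.1584, 0.1682]
orientation: [0.986, -0.167, 0.002, -0.002]
wrist_force: [0.1, -0.5, -0.9]
grip_width: 0.0429
[ 59.84  -1.23 168.21] [-0.4 -0.2 -0.9] 0.0429 22.4
guard [0.67  0.14  0.056] [  85. -126.   56.] [240. 138.] [186. 272.]
guard [0.678 0.225 0.058] [ 167. -106.   58.] [206. 135.] [154. 307.]
-0.42261826174069944
cam at [190.  -1. 190.]
([-0.0008, -0.0521, 0.0044], [-0.2105, -0.0018, 0.0007]) ([-0.0013, 0.0076, 0.131], [-0.2105, -0.0018, 0.0007])
check [ 53.3  -0.  109.9] [ 53.3   0.  109.9] [ 67.04   0.   111.07]
```

```bash
python3 -m handwheel '[{"dr":[-0.07,0,0],"offset":[-0.001,-0.03,-0.02],"grip":0},{"dr":[-0.14,-0.001,0],"offset":[-0.001,-0.052,0],"grip":0},{"dr":[-0.2105,-0.002,0],"offset":[-0.001,-0.052,0.0044],"grip":0},{"dr":[-0.2105,-0.002,0],"offset":[-0.001,-0.052,0.0044],"grip":0},{"dr":[-0.2105,-0.002,0],"offset":[-0.001,-0.052,0.0044],"grip":0}]' 30
python3 s.py
python3 - <<'E'
from plan import *
o=get_obs();P,T=grasp(25);print(move(o,P,T))
E
```

```text
time: 22.9
position: [0.551, 0.183, 0.1638]
orientation: [0.963, -0.162, -0.038, 0.213]
wrist_force: [-0.2, 0.1, 0.7]
grip_width: 0.0427
[ 85.38   0.38 163.83] [0.  0.3 0.7] 0.0427 22.9
([0.0027, 0.0009, 0.1354], [0.0001, 0.0013, 0.0019])
```

```bash
python3 -m handwheel '[{"dr":[0,0.001,0.002],"offset":[0.0027,0.001,0.07],"grip":0},{"dr":[0,0.001,0.002],"offset":[0.0027,0.001,0.115],"grip":0},{"dr":[0,0.001,0.002],"offset":[0.0027,0.001,0.1354],"grip":0},{"dr":[0,0.001,0.002],"offset":[0.0027,0.001,0.1354],"grip":-0.4},{"dr":[0,0.001,0.002],"offset":[0.0027,0.001,0.1354],"grip":-1},{"dr":[0,0.001,0.002],"offset":[0.0027,0.001,0.1354],"grip":-1},{"dr":[0,0.001,0.002],"offset":[0.0027,0.001,0.1354],"grip":-1}]' 30
python3 s.py
cat > arc.py <<'E'
import sys
from plan import *
o=get_obs();a0=float(sys.argv[1]);P=o["position"]
for a in map(float,sys.argv[2:]):
    r=R.from_rotvec(-FY*(a0-a));off,_=move(o,r.apply(P-PIN)+PIN)
    dr=(R.from_quat(o["orientation"]).inv()*r*R.from_quat(o["orientation"])).as_rotvec()/np.radians(120)
    print(a,off,dr.round(4).tolist())
E
python3 arc.py 1.1 1.05 1.0 .95 .9 .85 .8
```

```text
time: 23.6
position: [0.5426, 0.1548, 0.1034]
orientation: [0.962, -0.164, -0.036, 0.214]
wrist_force: [-0.9, -5.4, -2.3]
grip_width: 0.018
[ 55.95  -1.   103.41] [-5.4 -1.  -2.3] 0.018 23.6
1.05 [0.0, 0.005, 0.0036] [0.0239, -0.0, -0.0]
1.0 [0.0, 0.0099, 0.0075] [0.0477, -0.0, -0.0]
0.95 [0.0, 0.0146, 0.0116] [0.0716, -0.0, -0.0]
0.9 [0.0, 0.019, 0.016] [0.0955, -0.0, -0.0]
0.85 [0.0, 0.0232, 0.0206] [0.1194, -0.0, -0.0]
0.8 [0.0, 0.0272, 0.0253] [0.1432, -0.0, -0.0]
```

```bash
python3 -m handwheel '[{"dr":[0,0,0],"offset":[0,0,0],"grip":-1},{"dr":[0.0239,0,0],"offset":[0,0.005,0.0036],"grip":-1},{"dr":[0.0477,0,0],"offset":[0,0.0099,0.0075],"grip":-1},{"dr":[0.0716,0,0],"offset":[0,0.0146,0.0116],"grip":-1},{"dr":[0.0955,0,0],"offset":[0,0.019,0.016],"grip":-1},{"dr":[0.0955,0,0],"offset":[0,0.019,0.016],"grip":-1}]' 50
python3 s.py
cat > look.py <<'E'
from plan import *
o=get_obs();f=grab_frame("wrist");p=(o["position"],o["orientation"]);pickle.dump((o,f),open("fl.pkl","wb"))
c=f["color"];col=c[150:330,319].max(1);top=(np.where(col<45)[0]+150)[0]
A=np.arange(0,1.15,.05);v=np.array([proj(f,kn(a),p)[1] for a in A]);i=np.argmin(abs(v-top-20));print("ball top",top,"angle approx",A[i].round(2),v[max(0,i-1):i+2].round(1))
T=R.from_quat(o["orientation"]).as_matrix();print("tilt",np.degrees(np.arcsin(-T[:,2]@FX)).round(1),"rigid angle",(1.1-np.radians(25)+np.arcsin(-T[:,2]@FX)).round(3))
E
python3 look.py;python3 arc.py .9 .85 .8 .75 .7 .65 .6 .55
```

```text
time: 24.2
position: [0.539, 0.1444, 0.1006]
orientation: [0.979, -0.168, -0.019, 0.114]
wrist_force: [-0.1, 6.3, -7.8]
grip_width: 0.0169
[ 45.05  -1.1  100.59] [ 5.9  2.1 -7.8] 0.0169 24.2
ball top 256 angle approx 0.9 [280.3 277.4 274. ]
tilt 13.3 rigid angle 0.896
0.85 [0.0, 0.0051, 0.0035] [0.0239, -0.0, 0.0]
0.8 [0.0, 0.0101, 0.0073] [0.0477, -0.0001, 0.0]
0.75 [0.0, 0.0148, 0.0113] [0.0716, -0.0001, 0.0001]
0.7 [0.0, 0.0194, 0.0155] [0.0955, -0.0001, 0.0001]
0.65 [0.0, 0.0237, 0.02] [0.1194, -0.0002, 0.0001]
0.6 [0.0, 0.0278, 0.0246] [0.1432, -0.0002, 0.0001]
0.55 [0.0, 0.0317, 0.0295] [0.1671, -0.0002, 0.0001]
```

The clip now follows the tool: ball at about 0.9 rad, matching the rigid-turn angle of 0.896. I'll continue to 0.7.

```bash
python3 -m handwheel '[{"dr":[0.0239,0,0],"offset":[0,0.0051,0.0035],"grip":-1},{"dr":[0.0477,0,0],"offset":[0,0.0101,0.0073],"grip":-1},{"dr":[0.0716,0,0],"offset":[0,0.0148,0.0113],"grip":-1},{"dr":[0.0955,0,0],"offset":[0,0.0194,0.0155],"grip":-1},{"dr":[0.0955,0,0],"offset":[0,0.0194,0.0155],"grip":-1}]'>/dev/null
python3 s.py;python3 look.py;python3 arc.py .7 .65 .6 .55 .5 .45 .4
```

```text
[34.12 -1.02 95.37] [ 4.2  2.4 -8.4] 0.0166 24.75
ball top 256 angle approx 0.75 [277.8 274.4 270.6]
tilt 1.9 rigid angle 0.696
0.65 [0.0, 0.0051, 0.0035] [0.0239, -0.0001, 0.0]
0.6 [0.0, 0.0101, 0.0072] [0.0477, -0.0001, 0.0]
0.55 [0.0, 0.0149, 0.0112] [0.0716, -0.0002, 0.0001]
0.5 [0.0, 0.0194, 0.0154] [0.0955, -0.0002, 0.0001]
0.45 [0.0, 0.0238, 0.0198] [0.1194, -0.0003, 0.0001]
0.4 [0.0, 0.0279, 0.0245] [0.1432, -0.0003, 0.0001]
```

```bash
python3 -m handwheel '[{"dr":[0.0239,0,0],"offset":[0,0.0051,0.0035],"grip":-1},{"dr":[0.0477,0,0],"offset":[0,0.0101,0.0073],"grip":-1},{"dr":[0.0716,0,0],"offset":[0,0.0149,0.0113],"grip":-1},{"dr":[0.0955,0,0],"offset":[0,0.0194,0.0155],"grip":-1},{"dr":[0.0955,0,0],"offset":[0,0.0194,0.0155],"grip":-1}]'>/dev/null
python3 s.py;python3 look.py;python3 arc.py .5 .45 .4 .35 .3 .25 .2
```

```text
[24.05 -0.94 87.75] [ 3.5 -0.  -7.5] 0.0171 25.3
ball top 256 angle approx 0.55 [277.9 274.5 270.8]
tilt -9.5 rigid angle 0.499
0.45 [0.0, 0.0051, 0.0035] [0.0239, -0.0001, 0.0]
0.4 [0.0, 0.0101, 0.0072] [0.0477, -0.0001, 0.0]
0.35 [0.0, 0.0148, 0.0112] [0.0716, -0.0002, 0.0]
0.3 [0.0, 0.0194, 0.0155] [0.0955, -0.0002, 0.0]
0.25 [0.0001, 0.0237, 0.0199] [0.1194, -0.0003, 0.0]
0.2 [0.0001, 0.0278, 0.0246] [0.1432, -0.0004, 0.0]
```

Past centre and held firmly, so I'll continue down to 0.3, then 0.15.

```bash
python3 -m handwheel '[{"dr":[0.0239,0,0],"offset":[0,0.0051,0.0035],"grip":-1},{"dr":[0.0477,0,0],"offset":[0,0.0101,0.0072],"grip":-1},{"dr":[0.0716,0,0],"offset":[0,0.0148,0.0112],"grip":-1},{"dr":[0.0955,0,0],"offset":[0,0.0194,0.0155],"grip":-1},{"dr":[0.0955,0,0],"offset":[0,0.0194,0.0155],"grip":-1}]'>/dev/null
python3 s.py;python3 look.py;python3 arc.py .3 .25 .2 .15 .1 .05
```

```text
[15.61 -0.87 78.16] [ 1.1 -0.1 -7.4] 0.0168 25.85
ball top 257 angle approx 0.3 [280.7 277.8 274.4]
tilt -20.8 rigid angle 0.301
0.25 [0.0, 0.0051, 0.0035] [0.0239, -0.0001, -0.0]
0.2 [0.0, 0.01, 0.0073] [0.0477, -0.0001, -0.0]
0.15 [0.0001, 0.0147, 0.0113] [0.0716, -0.0002, -0.0001]
0.1 [0.0001, 0.0192, 0.0156] [0.0955, -0.0003, -0.0001]
0.05 [0.0001, 0.0235, 0.0201] [0.1194, -0.0003, -0.0001]
```

```bash
python3 -m handwheel '[{"dr":[0.0239,0,0],"offset":[0,0.0051,0.0035],"grip":-1},{"dr":[0.0477,0,0],"offset":[0,0.01,0.0073],"grip":-1},{"dr":[0.0716,0,0],"offset":[0,0.0147,0.0113],"grip":-1},{"dr":[0.0716,0,0],"offset":[0,0.0147,0.0113],"grip":-1}]'>/dev/null
python3 s.py;python3 look.py;python3 arc.py .15 .13 .11 .09 .07 .05 .03
```

```text
[10.58 -0.86 69.84] [-1.9  0.3 -7.1] 0.0167 26.3
ball top 257 angle approx 0.15 [280.4 277.5 274.2]
tilt -29.2 rigid angle 0.154
0.13 [0.0, 0.002, 0.0014] [0.0095, -0.0, -0.0]
0.11 [0.0, 0.0041, 0.0028] [0.0191, -0.0001, -0.0]
0.09 [0.0, 0.006, 0.0043] [0.0286, -0.0001, -0.0001]
0.07 [0.0, 0.008, 0.0058] [0.0382, -0.0001, -0.0001]
0.05 [0.0, 0.0099, 0.0074] [0.0477, -0.0002, -0.0001]
0.03 [0.0001, 0.0118, 0.009] [0.0573, -0.0002, -0.0001]
```

```bash
python3 -m handwheel '[{"dr":[0.0095,0,0],"offset":[0,0.002,0.0014],"grip":-1},{"dr":[0.0191,0,0],"offset":[0,0.0041,0.0028],"grip":-1},{"dr":[0.0286,0,0],"offset":[0,0.006,0.0043],"grip":-1},{"dr":[0.0286,0,0],"offset":[0,0.006,0.0043],"grip":-1}]'>/dev/null
python3 s.py;python3 arc.py .09 .08 .07 .06 .05 .04;python3 -m handwheel '[{"dr":[0.0048,0,0],"offset":[0,0.001,0.0007],"grip":-1},{"dr":[0.0095,0,0],"offset":[0,0.002,0.0014],"grip":-1},{"dr":[0.0095,0,0],"offset":[0,0.002,0.0014],"grip":-1}]'>/dev/null
python3 s.py
```

```text
[ 9.14 -0.83 66.53] [-4.4  0.5 -6. ] 0.0171 26.75
0.08 [0.0, 0.001, 0.0007] [0.0048, -0.0, -0.0]
0.07 [0.0, 0.002, 0.0014] [0.0095, -0.0, -0.0]
0.06 [0.0, 0.003, 0.0021] [0.0143, -0.0, -0.0]
0.05 [0.0, 0.004, 0.0029] [0.0191, -0.0001, -0.0]
0.04 [0.0, 0.005, 0.0036] [0.0239, -0.0001, -0.0001]
[ 8.63 -0.85 65.28] [-6.3  1.2 -6.2] 0.0172 27.05
```

```bash
python3 -m handwheel '[{"dr":[0.0048,0,0],"offset":[0,0.001,0.0007],"grip":-1},{"dr":[0.0048,0,0],"offset":[0,0.001,0.0007],"grip":-1}]'>/dev/null
python3 s.py;python3 -m handwheel '[{"dr":[0.0048,0,0],"offset":[0,0.001,0.0007],"grip":-1},{"dr":[0.0048,0,0],"offset":[0,0.001,0.0007],"grip":-1}]'>/dev/null
python3 s.py;python3 look.py
```

```text
[ 8.35 -0.85 64.62] [-7.2  1.6 -4.5] 0.0168 27.25
[ 8.26 -0.86 64.3 ] [-8.7  2.2 -2.8] 0.017 27.45
ball top 257 angle approx 0.05 [280.9 278.1 274.9]
tilt -34.2 rigid angle 0.067
```

```bash
python3 -m handwheel '[{"dr":[0.002,0,0],"offset":[0,0.0015,0.0003],"grip":-1},{"dr":[0.002,0,0],"offset":[0,0.0015,0.0003],"grip":-1}]'>/dev/null
python3 s.py;python3 -m handwheel '[{"dr":[0.002,0,0],"offset":[0,0.0015,0.0003],"grip":-1},{"dr":[0.002,0,0],"offset":[0,0.0015,0.0003],"grip":-1}]'>/dev/null
python3 s.py
```

```text
[ 8.21 -0.88 64.27] [-6.5  2.5 -1.3] 0.0168 27.7
[ 8.23 -0.83 64.24] [-6.   2.  -1.6] 0.0166 27.9
```

```bash
python3 -m handwheel '[{"dr":[0.002,0,0],"offset":[0,0.0025,0.0006],"grip":-1},{"dr":[0.002,0,0],"offset":[0,0.0028,0.001],"grip":-1}]'>/dev/null
python3 s.py;python3 -m handwheel '[{"dr":[0.002,0,0],"offset":[0,0.003,0.0014],"grip":-1},{"dr":[0.002,0,0],"offset":[0,0.003,0.0014],"grip":-1}]'>/dev/null
python3 s.py
```

```text
[ 8.2  -0.87 64.1 ] [-7.1  4.2  5.5] 0.0163 28.1
[ 8.25 -0.87 64.07] [-6.9  3.8  7.6] 0.0169 28.3
```

The toe is firmly on the iron: position static, tool force reversed to +7 N and roughly 11 N at the toe. I'll release and withdraw along the fingers.

```bash
python3 -m handwheel '[{"dr":[0,0,0],"offset":[0,0,0],"grip":-0.4},{"dr":[0,0,0],"offset":[0,0,0],"grip":0},{"dr":[0,0,0],"offset":[0,0,0],"grip":0},{"dr":[0,0,0],"offset":[0,0,-0.06],"grip":0},{"dr":[0,0,0],"offset":[0,0,-0.16],"grip":0},{"dr":[-0.1,0,0],"offset":[0,0,-0.26],"grip":0},{"dr":[-0.2,0,0],"offset":[0,0,-0.3],"grip":0},{"dr":[-0.285,0,0],"offset":[0,0,-0.3],"grip":0}]'
python3 -m handwheel '[{"dr":[0,0,0],"offset":[0,0,0],"grip":0},{"dr":[0,0,0],"offset":[0,0,0],"grip":0},{"dr":[0,0,0],"offset":[0,0,0],"grip":0}]'>/dev/null;python3 s.py
python3 - <<'E'
from k import *
o=get_obs();f=grab_frame("wrist");p=(o["position"],o["orientation"]);s=grab_frame("scene");t=grab_frame("top")
pickle.dump((o,f,s,t),open("f20.pkl","wb"))
q=proj(f,kn(.066),p);print(q)
a=blob(f["color"],q,25,45);b=blob(s["color"],proj(s,kn(.066)),10,45)
print(a,b,"knob",wf(tri([ray(f,a[0],p),ray(s,b[0])])))
for x in(0,.066,.12,.2):print(x,wf(kn(x)).round(1),proj(f,kn(x),p).round(1),proj(s,kn(x)).round(1))
for q in((28.7,0,20),(-111.3,0,14),(-98.3,0,20),(-80,20,20),(-80,-20,20)):print(q,proj(f,fw(*q),p).round(1))
E
```

```text
time: 29.1
position: [0.5015, 0.0263, 0.1905]
orientation: [0.981, -0.162, 0.018, -0.109]
wrist_force: [-0.7, -0.3, -0.4]
grip_width: 0.0432
[-78.79  -3.82 189.57] [-0.5  0.2  0.5] 0.0427 29.4
[316.5341977  129.62643493]
(array([316.88732394, 129.25633803]), array([ 16,  14,  21,  23, 355], dtype=int32)) (array([264.25      , 278.82894737]), array([ 7,  4, 10, 11, 76], dtype=int32)) knob [3.25803791e+00 4.49398633e-02 7.63241446e+01]
0 [ 2.  0. 68.] [316.6 132.2] [264.8 281. ]
0.066 [ 3.9 -0.  72.2] [316.5 129.6] [263.9 280.3]
0.12 [ 5.6  0.  75.5] [316.5 127.2] [263.  279.9]
0.2 [ 8.4  0.  80.2] [316.5 123.2] [261.5 279.4]
(28.7, 0, 20) [317.4 111.6]
(-111.3, 0, 14) [316.  243.4]
(-98.3, 0, 20) [316.  232.9]
(-80, 20, 20) [297.1 215.6]
(-80, -20, 20) [335.3 216.1]
```

```bash
python3 - <<'E'
from k import *
o,f,s,t=pickle.load(open("f20.pkl","rb"));p=(o["position"],o["orientation"])
g=cv2.cvtColor(f["color"],cv2.COLOR_BGR2GRAY).astype(float);h=cv2.cvtColor(f["color"],cv2.COLOR_BGR2HSV)
print("profile col 308-326 mean, rows 225-250",[(r,int(g[r,308:326].mean()),int(h[r,308:326,1].mean())) for r in range(226,252)])
# edge of iron sides by saturation
sat=cv2.GaussianBlur(h[...,1],(3,3),0).astype(float)
L=[];Rr=[]
for r in range(196,230,2):
    row=sat[r];n=row[305:328].mean();bg=(row[280:290].mean()+row[345:355].mean())/2;th=(n+bg)/2
    l=max(c for c in range(280,312) if row[c]>th);l=l+(row[l]-th)/(row[l]-row[l+1])
    q=min(c for c in range(322,356) if row[c]>th);q=q-(row[q]-th)/(row[q]-row[q-1])
    L.append(wf(onz(f,(l,r),.02,p))[:2]);Rr.append(wf(onz(f,(q,r),.02,p))[:2])
L=np.array(L);Rr=np.array(Rr)
for e in(L,Rr):c=np.polyfit(e[:,0],e[:,1],1);print("side slope",c[0].round(4),"y at -80",np.polyval(c,-80).round(2),e[[0,-1],0].round(0))
for nm,col in(("y8.5",8.5),("y-8.5",-8.5),("y13",13),("y-13",-13)):
    c=proj(f,fw(25,col,20),p);x=int(round(c[0]));print(nm,x,[(r,int(g[r,x-1:x+2].mean())) for r in range(100,124)])
for x in(24,26,28,30,32):print(x,proj(f,fw(x,8,20),p).round(1),proj(f,fw(x,8,25),p).round(1))
E
```

```text
profile col 308-326 mean, rows 225-250 [(226, 122, 7), (227, 121, 7), (228, 120, 7), (229, 121, 8), (230, 121, 7), (231, 121, 8), (232, 119, 7), (233, 112, 10), (234, 103, 12), (235, 99, 13), (236, 100, 13), (237, 99, 13), (238, 98, 14), (239, 97, 15), (240, 99, 10), (241, 97, 12), (242, 99, 14), (243, 105, 31), (244, 122, 52), (245, 141, 56), (246, 143, 58), (247, 141, 57), (248, 140, 58), (249, 140, 57), (250, 138, 57), (251, 138, 58)]
side slope 0.024 y at -80 20.21 [-59. -93.]
side slope -0.047 y at -80 -19.91 [-59. -93.]
y8.5 309 [(100, 64), (101, 61), (102, 64), (103, 82), (104, 86), (105, 86), (106, 84), (107, 84), (108, 84), (109, 84), (110, 87), (111, 86), (112, 110), (113, 119), (114, 116), (115, 117), (116, 115), (117, 115), (118, 114), (119, 109), (120, 99), (121, 80), (122, 55), (123, 41)]
y-8.5 326 [(100, 70), (101, 60), (102, 60), (103, 71), (104, 73), (105, 74), (106, 73), (107, 72), (108, 74), (109, 77), (110, 77), (111, 72), (112, 93), (113, 114), (114, 119), (115, 119), (116, 121), (117, 121), (118, 120), (119, 117), (120, 117), (121, 109), (122, 96), (123, 82)]
y13 305 [(100, 56), (101, 53), (102, 73), (103, 87), (104, 106), (105, 123), (106, 114), (107, 111), (108, 112), (109, 107), (110, 119), (111, 122), (112, 121), (113, 118), (114, 118), (115, 119), (116, 120), (117, 117), (118, 121), (119, 117), (120, 118), (121, 120), (122, 119), (123, 119)]
y-13 330 [(100, 61), (101, 52), (102, 69), (103, 106), (104, 120), (105, 119), (106, 119), (107, 119), (108, 119), (109, 120), (110, 120), (111, 121), (112, 119), (113, 121), (114, 121), (115, 119), (116, 121), (117, 120), (118, 122), (119, 119), (120, 119), (121, 118), (122, 120), (123, 121)]
24 [309.6 116. ] [309.4 115.2]
26 [309.6 114.1] [309.5 113.3]
28 [309.6 112.2] [309.5 111.4]
30 [309.7 110.3] [309.5 109.5]
32 [309.7 108.5] [309.5 107.6]
```

Last image check:
- The knob sits at the 0.066 rad position.
- The heel meets the stop at x ≈ 28.6 with no visible gap.
- The bevel edges fall where a homed iron puts them.
- The sides are at ±20 mm.

Handing in.

```bash
python3 -c "
from bench import *
print(finish_job())"
```

```text
the job is handed in; nothing more can be done
None
```

I opened the clip, slid the iron in past the plunger and pressed it home, eased the clip down onto it and handed the job in at about 29.5 s of the 72 s allowed. `finish_job()` gave no verdict, so what follows rests on my own last readings.

**Pressing home:** The slide took about 6.5 N of drag. At the stop the push reached 16 to 17.5 N for over half a second. That puts roughly 9 to 11 N on the stop, by subtracting the drag rather than measuring it. The tool crept about 0.3 mm while the push was building. I took that as give in the arm and grip, but did not measure the stop directly.

**Easing the clip down:** The first two tries failed because the knob's ball slipped in the pads. At 50 N it slipped out of the pads, and at 110 N it lagged behind the tool. Both times the clip was still past centre, so it swung back open, not shut. The third try worked: I turned the tool with the clip at 50 N, and let go only once the toe was bearing on the iron.

**Last checks:**

| Check | Reading |
|---|---|
| Clip | Knob within half a pixel of its position for 0.066 rad in the wrist view; the two-view height read about 4 mm high |
| Heel | At x ≈ 28.6 mm; stop face earlier estimated at 28.7 mm; no gap visible |
| Iron sides | About ±20 mm, so centred to about 0.2 mm |
| Squareness | The two side edges sloped +0.024 and −0.047 rad; the average of about −0.01 is within limits, but the spread shows the measurement is coarse |
| Robot | Clear of everything, wrist force near zero |

I did not check the bystanders' positions afterwards. The tool stayed clear of them throughout as far as I could tell.

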